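# Load the recapping kit into the feed chute in size order

### The arm

A 6-joint arm with a two-finger parallel gripper is mounted at the origin on a cart in front of the work surface, level with it; the furniture and walls round the work are solid. World frame = base frame: x ahead of the robot, y to its left, z up, the work surface at z = 0. Lengths are in m, angles in degrees, forces in N, time in s.
With the tool pointing down it reaches from about 0.25 to 0.725 m from the base axis. Payload 9.7 kg.
Tool frame: the origin (TCP) lies on the mounting face of the last link; the fingertips stand 173 mm ahead of it and the grasp point (between the pads) lies 155 mm ahead of it; z points along the fingers, y is the line along which they close (so a half turn about z gives the same grasp; the last joint's range is limited). The gripper opens to 85 mm and grips with 20 to 120 N. Pads are 22 mm wide; open, the fingers measure 114 mm over their backs; the gripper's body (76 mm by 85 mm) begins 54 mm behind the grasp point. The pads swing forward as they close: fully open they stand 13 mm farther back than shut.
Start: joints at [-68.125, 4.979, 10.078, 95.1, 0, 90], TCP at [0.205, -0.51, 0.405] pointing down, gripper open.
Joint ranges: [-179.16, 179.16], [-48.56, 103.87], [-65.8, 70.77], [-126.05, 130.52], [-82.76, 87.17], [-180, 180]. Speed limits (degrees/s): [127.2, 127.2, 147.25, 180, 180, 180].

### API

Orientations are given as [roll, pitch, yaw] about the fixed x, y, z axes, in that order (R = Rz(yaw) Ry(pitch) Rx(roll)).
In Python, from workcell import bot, camera, camera_model, outline_of, pinpoint gives the robot as it stands.
- The arm moves only by the tool move_arm, never from a script. Its arguments are lists of equal length, an entry for each row: "jaw": the closure, from 0 (fully open) to 1 (shut); "delta_pos": the shift along the world's x, y, z in m, a list of three; "yaw": the turn about the world's z in rad. In form: {"jaw": [jaw, ...], "delta_pos": [[dx, dy, dz], ...], "yaw": [yaw, ...]}. A call has 1 to 10 rows; each row shifts and turns the commanded pose from where the row before left it; what a row does not reach is not made up. A row lasts 1/12 s, in which the tool goes at most 41.7 mm and 7.16 degrees, less where a joint would pass 70% of its speed; a pose out of reach is approached as far as the arm can. A call with a gripper value outside its range is refused whole. The fingers move at their own pace and stop on an object; "force" is the grip in N (left out, the last holds). Time passes only in rows, so rows that do not move let the fingers close. It gives the time, the measured TCP pose, the force, the opening and the grip force at its end, in the units of the state.
- bot.get_obs(): the state, without advancing time (a new reading comes with each control period).
- camera(name): name is "scene" or "top"; returns the picture (480x640x3 uint8, red, green, blue); there is no depth.
- camera_model(name): a dict with "fx", "fy", "cx", "cy" (pixels), "k1" (the pictures are not rectified: a ray, as slopes to the right and down, at radius r is drawn at 1 + k1 r^2 times it, then the intrinsics apply), "R" (3x3) and "t" (3): a world point X has camera coordinates R X + t. Camera axes: x right, y down, z forward; pixel columns grow to the right and rows downward; lengths in m; the calibration is good to about 2 mm. A picture is of the moment at which its call begins. camera_model takes no time and is no camera call.
- bot.job_done(): hands the job in; it is judged then, once.
Trained networks look in the newest picture that a camera, given by its name, has taken for a name from the list of things; names that differ only in an ending like _2 or _b are one class to them, and where a whole thing is asked for, a point or a joint stands for the part that bears it (a point fixed in the world has none). Each returns a list of dicts, best first, with "confidence" (0 to 1); they miss things now and then, are a little off and sometimes report something else, mostly with a low value. They report only what shows in the picture. A call takes as long as a camera call. They do not tell look-alikes from the thing itself.
- outline_of(camera, thing): "mask" (480x640 bool, what is visible of it) and "xy" ([column, row] in pixels, amid what is visible of it).
- pinpoint(camera, thing): "xy" ([column, row] in pixels: a listed point, or the origin of a listed thing).
The state is a dict: "time": time; "q": joint angles; "qd": joint speeds; "joint_efforts": joint torques, N m; "ee_pos": TCP position; "tcp_rot": TCP orientation; "wrist_force": force on the tool from outside, world axes, zero at the start; "torque": the same for the moment, N m; "opening": finger opening in m; "grasp_force": force on a finger pad.
Only numpy, scipy, OpenCV 4.12 (cv2) and the standard library are available. Lean on these libraries where they do the work, as an engineer would, in place of code of your own. Each camera call takes 0.05 s, during which the arm holds its last target. There are 200 camera calls.

### The job

Load the four capacitors into the sloping feed chute in order of thickness, so that they can be drawn from its lower end fattest first: the fattest down against the stop, each next thinner one resting against the one before. They are polarised, so lay every one across the chute with its terminals towards the low rail, away from the tall wall; leave the tape roll and the tin where they are.

Things in the scene. Friction and masses are not known exactly. Their poses are not given: they have to be found in the camera images.
- chute: Fixed bare-metal feed chute, 212 x 94 mm. Origin: base centre, bench level; +x uphill. Deck slopes 11 deg up along +x: 30 mm high at x=-97 mm (two 28 mm stop tabs, lower end), 69 mm at x=+105. Channel 58 mm wide about y=0, widening from x=+18 to 78 mm at the top; wall 30 mm tall on -y, rail 4 mm on +y. Cans roll down freely. Load at the dark strip, x=+65 mm, deck 61 mm high.
- cap_black: Electrolytic capacitor lying on its side, a round can 35 mm in diameter, 45 mm long; black sleeve with a grey stripe, the fattest. Origin: on the can's axis at the centre of its terminal-end face (17.5 mm above what it lies on); +y points out of that face along two metal terminals 12 mm long; the can reaches to y = -45 mm, bare aluminium end. It rolls about y.
- cap_blue: Electrolytic capacitor lying on its side, a round can 30 mm in diameter, 45 mm long; blue sleeve with a pale stripe, second fattest. Origin: on the can's axis at the centre of its terminal-end face (15 mm above what it lies on); +y points out of that face along two metal terminals 12 mm long; the can reaches to y = -45 mm, bare aluminium end. It rolls about y.
- cap_green: Electrolytic capacitor lying on its side, a round can 25 mm in diameter, 45 mm long; dark green sleeve with a pale stripe, third. Origin: on the can's axis at the centre of its terminal-end face (12.5 mm above what it lies on); +y points out of that face along two metal terminals 12 mm long; the can reaches to y = -45 mm, bare aluminium end. It rolls about y.
- cap_red: Electrolytic capacitor lying on its side, a round can 20 mm in diameter, 45 mm long; red sleeve with a cream stripe, the thinnest. Origin: on the can's axis at the centre of its terminal-end face (10 mm above what it lies on); +y points out of that face along two metal terminals 12 mm long; the can reaches to y = -45 mm, bare aluminium end. It rolls about y.
- tape_black: Bystander: roll of black tape lying flat, 48 mm across, 19 mm high; origin at the centre of its underside. It stays where it is.
- flux_tin: Bystander: round yellow tin with a red label on top, 53 mm across, 20 mm high; origin at the centre of its underside. It stays where it is.
Mind the look-alikes: they are no part of the job. Leave any pink look-alike of the cap_blue alone.

How it is judged (in metres and radians):
At the end, for the whole second after the job is handed in: Four capacitors at rest in the chute, released: black at the stop, then blue, green, red uphill, each within 10 mm along the chute and 8 mm in height of its place in the closed-up row, square across within 0.3 rad, terminals at the low rail; tape roll and tin moved under 30 mm (x of cap_black in the frame of chute between -0.0932 and -0.0732 m and z of cap_black in the frame of chute between 0.0425 and 0.0585 m and y of cap_black in the frame of chute between 0.008 and 0.036 m and angle between the y axis of each of cap_black, cap_blue, cap_green, cap_red and the y axis of chute, either way round below 0.3 rad and linear speed of each of cap_black, cap_blue, cap_green, cap_red below 0.02 m/s and angular speed of each of cap_black, cap_blue, cap_green, cap_red below 0.5 rad/s and contact force between each of cap_black, cap_blue, cap_green, cap_red and the fingers below 0.05 N and x of cap_blue in the frame of chute between -0.0609 and -0.0409 m and z of cap_blue in the frame of chute between 0.0462 and 0.0622 m and y of cap_blue in the frame of chute between 0.008 and 0.036 m and x of cap_green in the frame of chute between -0.0335 and -0.0135 m and z of cap_green in the frame of chute between 0.049 and 0.065 m and y of cap_green in the frame of chute between 0.008 and 0.036 m and x of cap_red in the frame of chute between -0.0111 and 0.0089 m and z of cap_red in the frame of chute between 0.0508 and 0.0668 m and y of cap_red in the frame of chute between 0.008 and 0.036 m and distance of each of tape_black, flux_tin from where it was at the start of the episode below 0.03 m); the robot touches nothing.
It fails at once if the tape roll or the tin is pushed away by more than 30 mm (distance of any of tape_black, flux_tin from where it was at the start of the episode above 0.03 m).
It also fails if it takes over 104 s, if anything falls off the work surface, if the arm or the gripper's body presses on something with over 40 N, if the wrist force passes 120 N, or if a joint passes its speed limit or range.

## Working session

There is one attempt and no reset: what is moved stays moved. The work goes in short steps, Python scripts to look and compute and a tool call to move; the robot and the scene stay as the last step left them, time stands still between calls to the robot, and variables do not carry over. Pictures are saved under pics/ and viewed, at most 14 in all, crops included, and the job is handed in when it is done.

Besides the shell and the picture viewer there is one more tool, called after ">>>" in YAML: its name, and indented under it one key for each argument. move_arm: Moves the arm, as the interface text tells. Its arguments: {"type":"object","properties":{"jaw":{"type":"array"},"delta_pos":{"type":"array"},"yaw":{"type":"array"},"force":{"type":"number"}},"required":["jaw","delta_pos","yaw"]}

```bash
mkdir -p pics; ls; python3 - <<'E'
from workcell import bot,camera,camera_model,outline_of,pinpoint
import cv2,numpy as np
for n in("scene","top"):
    im=camera(n); cv2.imwrite(f"pics/{n}0.png",im[:,:,::-1])
    m=camera_model(n); print(n,{k:np.round(v,4).tolist() for k,v in m.items()})
    for t in("chute","cap_black","cap_blue","cap_green","cap_red","tape_black","flux_tin"):
        print(t,[(np.round(d["xy"],1).tolist(),round(d["confidence"],2)) for d in pinpoint(n,t)],[(np.round(d["xy"],1).tolist(),round(d["confidence"],2)) for d in outline_of(n,t)])
print(bot.get_obs())
E
```

```text
pics
scene {'fx': 587.5157, 'fy': 587.5157, 'cx': 320.1518, 'cy': 231.0631, 'k1': -0.0134, 'R': [[-0.735, -0.6778, 0.0179], [-0.3306, 0.3352, -0.8822], [0.592, -0.6543, -0.4705]], 't': [0.539, 0.139, 0.7523]}
chute [([276.0, 303.5], 0.57)] [([279.8, 281.0], 0.77), ([331.3, 183.8], 0.67)]
cap_black [([390.3, 239.6], 0.61)] [([388.2, 230.6], 0.93)]
cap_blue [([353.5, 258.6], 0.83), ([370.3, 208.7], 0.78)] [([362.0, 266.0], 0.67)]
cap_green [([338.7, 189.0], 0.64)] [([329.8, 185.4], 0.88)]
cap_red [([440.1, 219.0], 0.82)] [([424.4, 217.2], 0.74)]
tape_black [([320.8, 244.5], 0.55)] [([320.8, 238.2], 0.6)]
flux_tin [([304.1, 217.7], 0.76), ([391.8, 240.3], 0.58), ([276.9, 302.1], 0.23)] [([304.6, 212.6], 0.9)]
top {'fx': 546.9763, 'fy': 546.9763, 'cx': 325.3463, 'cy': 241.6446, 'k1': -0.1069, 'R': [[-0.021, -0.9993, -0.03], [-0.9965, 0.0234, -0.0805], [0.0812, 0.0282, -0.9963]], 't': [0.2229, 0.5346, 0.8718]}
chute [([240.4, 278.7], 0.73)] [([236.6, 276.9], 0.9)]
cap_black [([376.2, 289.1], 0.81), ([334.1, 234.9], 0.71)] [([384.7, 280.0], 0.74)]
cap_blue [([406.0, 233.0], 0.75), ([329.9,
[... 277 characters left out ...]
] [([363.3, 182.3], 0.74)]
{'time': 1.5, 'q': array([-6.81238366e+01,  4.98045881e+00,  1.00781760e+01,  9.50993228e+01,
       -1.27813734e-04,  9.00008784e+01]), 'qd': array([-0.08183443, -0.00658386,  0.03667253,  0.00985878, -0.09446678,
        0.00415769]), 'joint_efforts': array([-1.26276907e-03, -5.20096028e+01,  4.64856756e+01,  1.75117722e-03,
       -7.65542654e-05,  1.26026063e-05]), 'ee_pos': array([ 0.20493241, -0.51039952,  0.40466884]), 'tcp_rot': array([-1.79998394e+02,  1.27838348e-04,  2.18752850e+01]), 'wrist_force': array([-0.25435357,  0.07230938, -0.25132547]), 'torque': array([-0.02152786, -0.04526039,  0.00203118]), 'grasp_force': 0.0, 'opening': 0.08542275381029392}
```

View pics/scene0.png

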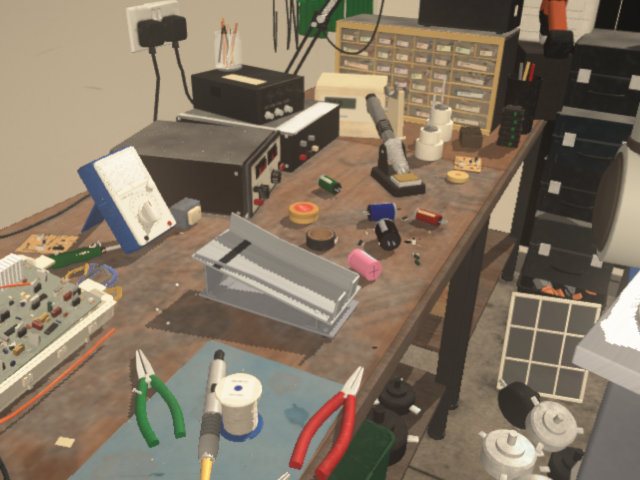

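View pics/top0.png

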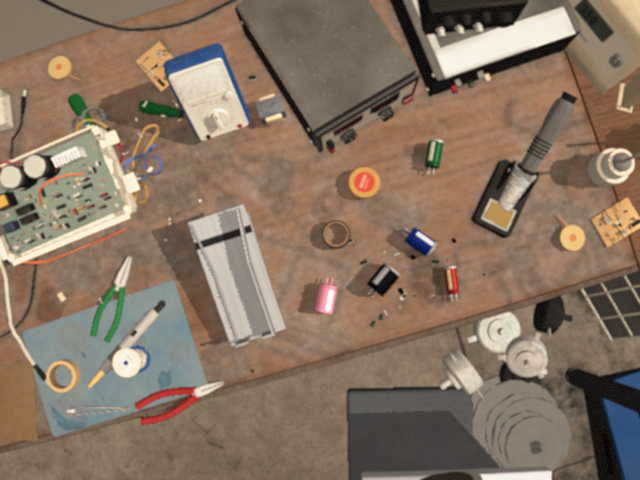

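The scene view shows the chute at (280,281), its tall wall on the cap side. Black is at (388,235), blue (381,212), red (428,217), green (330,185), the pink decoy at (365,265), tape at (321,240) and tin at (304,212). Top view: black (384,279), blue (421,241), red (453,282), green (434,154), and the chute's dark strip near (222,237).

```bash
cat > h.py <<'E'
import numpy as np,cv2
from workcell import camera_model
from scipy.optimize import least_squares
M={n:camera_model(n) for n in("scene","top")}
def proj(n,X):
    m=M[n];c=np.asarray(X,float)@np.array(m["R"]).T+m["t"];s=c[...,:2]/c[...,2:]
    s=s*(1+m["k1"]*(s**2).sum(-1,keepdims=True));return s*[m["fx"],m["fy"]]+[m["cx"],m["cy"]]
def atz(n,uv,z):
    m=M[n];R=np.array(m["R"]);s0=(np.array(uv)-[m["cx"],m["cy"]])/[m["fx"],m["fy"]];s=s0.copy()
    for _ in range(9): s=s0/(1+m["k1"]*(s@s))
    C=-R.T@m["t"];d=R.T@[*s,1];return C+d*(z-C[2])/d[2]
def tri(a,b):
    r=least_squares(lambda X:np.r_[proj("scene",X)-a,proj("top",X)-b],[.4,0,.05]);return r.x,np.abs(r.fun).max()
E
python3 - <<'E'
from h import *
P=dict(chute=([276,303.5],[240.4,278.7]),black=([390.3,239.6],[376.2,289.1]),blue=([370.3,208.7],[406,233]),green=([338.7,189],[431.4,168.8]),red=([440.1,219],[456.6,293.8]),tape=([320.8,244.5],[334.3,233.2]),tin=([304.1,217.7],[363.1,187]))
for k,(a,b) in P.items():
    X,e=tri(a,b);print(k,X.round(4),round(e,1))
im=cv2.imread("pics/top0.png");sc=cv2.imread("pics/scene0.png")
def crop(i,c,h):x,y=c;return cv2.resize(i[y-h*3//4:y+h*3//4,x-h:x+h],(400,300),interpolation=cv2.INTER_CUBIC)
cv2.imwrite("pics/c1.png",np.vstack([np.hstack([crop(im,(420,262),56),crop(im,(434,154),36)]),np.hstack([crop(sc,(400,225),56),crop(sc,(330,185),36)])]))
cv2.imwrite("pics/c2.png",np.hstack([cv2.resize(im[195:355,180:293],(400,566)),cv2.resize(sc[205:340,185:365],(400,300)).copy() if 0 else np.vstack([cv2.resize(sc[205:340,185:365],(400,300)),np.zeros((266,400,3),np.uint8)])]))
E
```

```text
chute [ 4.837e-01  3.580e-01 -4.000e-04] 1.0
black [0.461  0.1301 0.0188] 0.7
blue [0.5486 0.0771 0.0252] 1.5
green [0.6587 0.0302 0.0129] 0.3
red [ 0.4508 -0.0026  0.0113] 1.3
tape [ 5.541e-01  1.951e-01 -5.000e-04] 1.0
tin [0.634  0.1467 0.002 ] 1.0
```

View pics/c1.png

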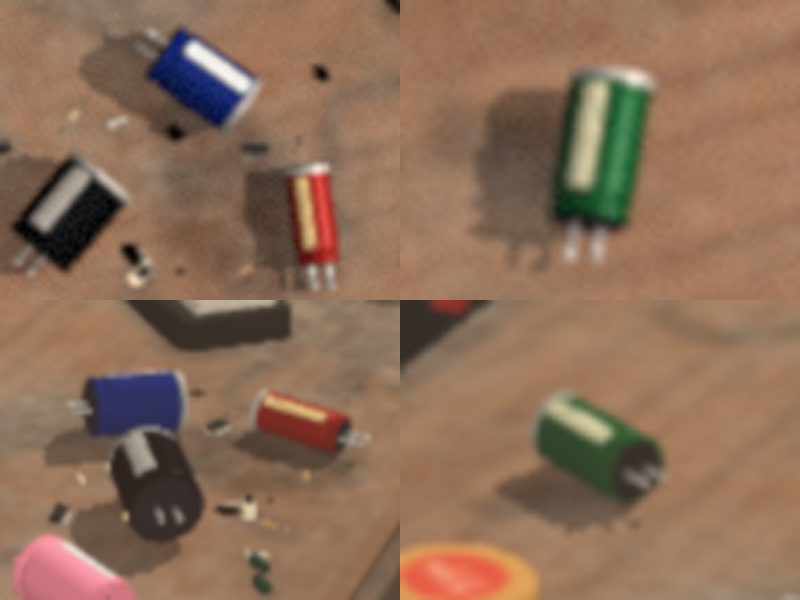

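View pics/c2.png

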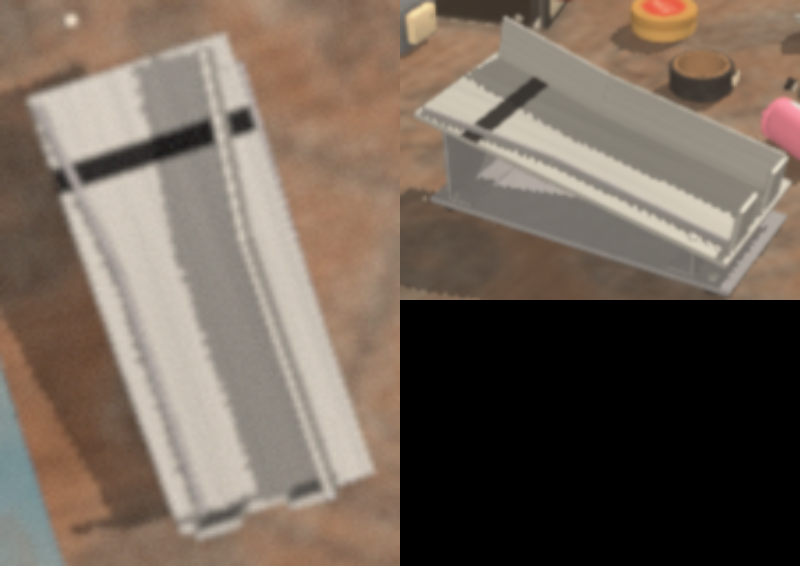

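The crops show the terminals: black's point lower left in the top view, blue's upper left, red's and green's down. The chute's upper end is at the top of the image, with the tall wall on the right and the low rail on the left. Next I fit all the poses from both views.

```bash
cat > fit.py <<'E'
from h import *
from scipy.optimize import minimize
from workcell import outline_of
R=dict(black=.0175,blue=.015,green=.0125,red=.010)
def model(p,r):
    x,y,z,w=p[:4];a=np.linspace(0,2*np.pi,24)
    L=[[r*np.cos(t),yy,r*np.sin(t)] for t in a for yy in(0,-.045)]
    T=[[r*.45*s,.012,0] for s in(1,-1)]
    Rz=np.array([[np.cos(w),-np.sin(w),0],[np.sin(w),np.cos(w),0],[0,0,1]])
    return np.array(L)@Rz.T+[x,y,z],np.array(T)@Rz.T+[x,y,z]
S=6
def iou(p,r,masks):
    t=0
    for n,(m,(x0,y0)) in masks.items():
        A,_=model(p,r);h=cv2.convexHull(((proj(n,A)-[x0,y0]+.5)*S).round().astype(np.int32))
        c=np.zeros(m.shape,np.uint8);cv2.fillConvexPoly(c,h,1)
        t+=(c&m).sum()/max(1,(c|m).sum())
    return -t
def fit(k,p0,masks):
    mm={}
    for n,m in masks.items():
        ys,xs=np.nonzero(m);x0,y0=xs.min()-15,ys.min()-15
        c=m[y0:ys.max()+15,x0:xs.max()+15].astype(np.float32)
        c=(cv2.resize(c,None,fx=S,fy=S)>.5).astype(np.uint8)
        c=cv2.morphologyEx(c,cv2.MORPH_OPEN,np.ones((int(S*4.5),)*2,np.uint8)) # drop terminals
        mm[n]=(c,(x0,y0))
    best=None
    for dw in(-.25,0,.25):
        s=np.array([p0+np.array([0,0,0,dw])]*5);
        for i,d in enumerate((.006,.006,.004,.2)): s[i+1,i]+=d
        r=minimize(iou,s[0],(R[k],mm),"Nelder-Mead",options=dict(initial_simplex=s,xatol=1e-4,fatol=1e-4))
        if best is None or r.fun<best.fun:best=r
    return best.x,-best.fun/2
def pick(n,t,xy,im=None):
    for d in outline_of(n,"cap_"+t):
        if np.hypot(*(np.array(d["xy"])-xy))<15:return d["mask"]
    return None
E
python3 - <<'E'
from fit import *
from workcell import camera
I={n:camera(n) for n in("scene","top")}
G=dict(black=([388,234],[384,279],(.461,.130,.0175),-.8),blue=([381,212],[421,241],(.5486,.077,.015),-.6),green=([330,185],[434,154],(.6587,.0302,.0125),-.1),red=([428,217],[453,282],(.4508,-.0026,.01),-.1))
# initial yaw from image: terminal direction world
D=dict(black=np.arctan2(-.66,-.75)*0+np.pi-.7,blue=.9,green=np.pi,red=np.pi)
for k,(a,b,o,_) in G.items():
    ms={}
    for n,xy in(("scene",a),("top",b)):
        m=pick(n,k,xy)
        if m is None:
            print(k,n,"no outline");
            if k=="blue":
                hsv=cv2.cvtColor(I[n],cv2.COLOR_RGB2HSV);mm=cv2.inRange(hsv,(108,110,30),(128,255,255));w=np.zeros_like(mm);w[int(xy[1])-16:int(xy[1])+16,int(xy[0])-18:int(xy[0])+18]=1
                m=cv2.morphologyEx(mm*w,cv2.MORPH_CLOSE,np.ones((9,9)))>0;print(m.sum())
            else: continue
        ms[n]=m
    r0=least_squares
    # yaw init: direction image-> use centre (top atz) to origin
    c=atz("top",b,o[2])[:2];d=np.array(o[:2])-c;w=np.arctan2(-d[0],d[1])
    x,q=fit(k,np.array([*o,w]),ms);y=np.array([-np.sin(x[3]),np.cos(x[3])])
    print(k,list(ms),"org",x.round(4),"yawdeg",np.degrees(x[3]).round(1),"init",np.degrees(w).round(),"mid",(x[:2]-.0225*y).round(4),"iou",q.round(3))
dz=lambda x:.030+(x+.097)*np.tan(np.radians(11))
pts=[("top",(188.5,222.7),(.106,.047,dz(.106))),("top",(231.7,344.7),(-.106,.047,dz(-.106))),("top",(285.4,328.3),(-.106,-.047,dz(-.106))),
("scene",(191.7,255.4),(.106,.047,dz(.106))),("scene",(331.3,322.9),(-.106,.047,dz(-.106))),("scene",(359.6,288.3),(-.106,-.047,dz(-.106))),("scene",(333.5,336.9),(-.106,.047,0)),("scene",(199.4,293.7),(.106,.047,0))]
def f(p):
    c,s=np.cos(p[3]),np.sin(p[3]);return np.concatenate([proj(n,np.array([c*X[0]-s*X[1],s*X[0]+c*X[1],X[2]])+p[:3])-u for n,u,X in pts])
r=least_squares(f,[.484,.358,0,.2],loss="soft_l1");print("chute",r.x.round(4),np.degrees(r.x[3]).round(2));print(f(r.x).reshape(-1,2).round(1).tolist())
E
```

```text
black ['scene', 'top'] org [0.4601 0.1324 0.0175 0.8514] yawdeg 48.8 init 48.0 mid [0.477  0.1176] iou 0.933
blue ['scene', 'top'] org [ 0.5501  0.0737  0.0159 -0.6218] yawdeg -35.6 init -24.0 mid [0.537  0.0554] iou 0.903
green ['scene', 'top'] org [0.6638 0.031  0.0113 1.3337] yawdeg 76.4 init 78.0 mid [0.6856 0.0257] iou 0.936
red ['scene', 'top'] org [0.4487 0.0027 0.01   1.6552] yawdeg 94.8 init 102.0 mid [0.4712 0.0046] iou 0.822
chute [0.4885 0.3509 0.0007 0.2773] 15.89
[[0.4, -4.2], [-0.2, 0.5], [1.1, 0.2], [-0.8, -2.9], [1.9, 0.3], [3.8, -2.4], [-0.9, 4.6], [-4.2, 2.1]]
```

```bash
cat > ch.py <<'E'
from h import *
dz=lambda x:.030+(x+.097)*np.tan(np.radians(11))
T=lambda x,y:(180+x/3.54,195+y/3.5375)
Sc=lambda x,y:(185+(x-400)/2.222,205+y/2.222)
def D(x,y,h=0):return (x,y,dz(x)+h)
pts=[("top",T(30,98),D(.106,.047)),("top",T(183,530),D(-.106,.047)),("top",T(373,472),D(-.106,-.047)),
("top",T(60,180),D(.065,.047)),("top",T(120,280),D(.018,.031,.004)),("top",T(240,240),D(.018,-.031,.03)),("top",T(208,50),D(.105,-.041,.03)),
("scene",Sc(415,112),D(.106,.047)),("scene",Sc(725,262),D(-.106,.047)),("scene",Sc(788,185),D(-.106,-.047)),("scene",Sc(540,82),D(.065,-.036)),("scene",Sc(505,15),D(.106,-.041,.03)),("scene",Sc(465,135),D(.065,.045))]
W=lambda p,X:np.array([np.cos(p[3])*X[0]-np.sin(p[3])*X[1],np.sin(p[3])*X[0]+np.cos(p[3])*X[1],X[2]])+p[:3]
f=lambda p:np.concatenate([proj(n,W(p,X))-u for n,u,X in pts])
r=least_squares(f,[.484,.358,0,.2],loss="soft_l1");p=r.x
if __name__=="__main__":
    print("chute",p.round(4),np.degrees(p[3]).round(2));print(f(p).reshape(-1,2).round(1).tolist())
    xs=np.array([-.097,.018,.105])
    L=[[D(x,y) for x in(-.106,.106)] for y in(-.047,.047)]+[[D(x,-.047),D(x,.047)] for x in(-.106,.106,.065)]+[[D(x,s*w,h) for x,w in zip(xs,(.029,.029,.039))] for s,h in((1,.004),(-1,.03),(-1,0))]+[[D(-.097,-.029,.028),D(-.097,.029,.028)]]
    V=[]
    for n,(x0,y0,w,h) in(("top",(180,195,120,160)),("scene",(185,205,180,240))):
        k=600/h;im=cv2.resize(cv2.imread(f"pics/{n}0.png")[y0:y0+h,x0:x0+w],None,fx=k,fy=k)
        for l in L:
            q=(np.array([proj(n,W(p,X)) for X in l])-[x0,y0]+.5)*k
            cv2.polylines(im,[q.round().astype(np.int32)],False,(0,0,255),1)
        V.append(im)
    V=np.hstack(V)[:, :800];cv2.imwrite("pics/o1.png",V[:600])
E
python3 ch.py
```

```text
chute [ 0.486   0.353  -0.0018  0.2788] 15.97
[[-0.5, -2.3], [-1.0, 1.8], [0.1, 1.5], [-0.7, -0.5], [0.7, -3.5], [0.9, -4.5], [-1.7, -7.6], [-0.9, 0.1], [2.4, 3.6], [4.1, 0.5], [3.0, -0.7], [-4.7, -2.0], [3.3, 1.8]]
```

View pics/o1.png

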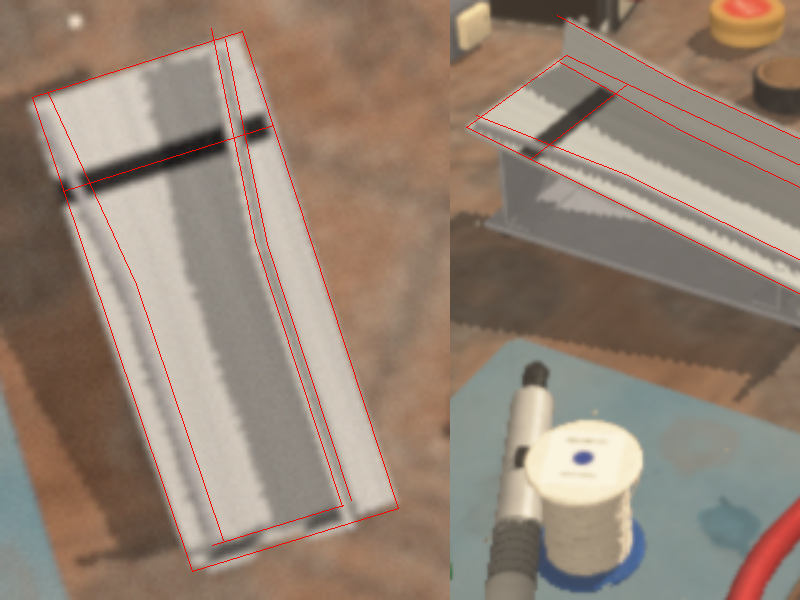

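The overlay agrees with the photo to within about 3 mm. That puts the chute at about (0.487, 0.353) with yaw 16°, so the strip load point is near (0.549, 0.371). Moving to black first.

>>> move_arm:
  jaw: [0.4,0.4,0.4,0.4,0.4,0.4,0.4,0.4,0.4,0.4]
  delta_pos:
    - [0.016,0.0369,-0.0044]
    - [0.016,0.0369,-0.0044]
    - [0.016,0.0369,-0.0044]
    - [0.016,0.0369,-0.0044]
    - [0.016,0.0369,-0.0044]
    - [0.016,0.0369,-0.0044]
    - [0.016,0.0369,-0.0044]
    - [0.016,0.0369,-0.0044]
    - [0.016,0.0369,-0.0044]
    - [0.016,0.0369,-0.0044]
  yaw: [-0.11,-0.11,-0.11,-0.11,-0.11,-0.11,-0.11,-0.11,-0.11,-0.11]
  force: 40

```text
time: 2.83
ee_pos: [0.3208, -0.2114, 0.3619]
tcp_rot: [-177.0, 0.0, -33.9]
wrist_force: [-0.2, -0.1, 0.6]
opening: 0.0513
grasp_force: 0.0
```

>>> move_arm:
  jaw: [0.4,0.4,0.4,0.4,0.4,0.4,0.4,0.4]
  delta_pos:
    - [0.016,0.0369,-0.0044]
    - [0.016,0.0369,-0.0044]
    - [0.016,0.0369,-0.0044]
    - [0.016,0.0369,-0.0044]
    - [0.016,0.0369,-0.0044]
    - [0.016,0.0369,-0.0044]
    - [0.016,0.0369,-0.0044]
    - [0,0,0]
  yaw: [0,0,0,0,0,0,0,0]

```text
time: 3.5
ee_pos: [0.337, -0.1312, 0.3281]
tcp_rot: [-169.5, 0.2, -24.4]
wrist_force: [-0.3, -0.2, 0.5]
opening: 0.0512
grasp_force: 0.0
```

```bash
python3 -c "
from workcell import bot
o=bot.get_obs();print({k:o[k].round(2).tolist() for k in('q','qd','ee_pos','tcp_rot','wrist_force')})"
```

```text
{'q': [-24.48, -21.95, -22.34, 89.81, 10.45, 179.94], 'qd': [-1.68, -0.06, 1.17, 0.91, -2.51, 0.05], 'ee_pos': [0.34, -0.13, 0.33], 'tcp_rot': [-169.55, 0.2, -24.42], 'wrist_force': [-0.26, -0.18, 0.47]}
```

>>> move_arm:
  jaw: [0.4]
  delta_pos:
    - [0,0,0]
  yaw: [0]

```text
time: 3.58
ee_pos: [0.3368, -0.1321, 0.3288]
tcp_rot: [-169.7, 0.2, -24.5]
wrist_force: [1.0, 0.4, 1.1]
opening: 0.0513
grasp_force: 0.0
```

```bash
python3 -c "
from workcell import bot
o=bot.get_obs();print({k:o[k].round(2).tolist() for k in('q','qd','ee_pos','tcp_rot','wrist_force')})"
```

```text
{'q': [-24.59, -21.95, -22.26, 89.85, 10.34, 179.94], 'qd': [-0.94, 0.02, 0.61, 0.2, -0.31, -0.06], 'ee_pos': [0.34, -0.13, 0.33], 'tcp_rot': [-169.66, 0.16, -24.53], 'wrist_force': [1.04, 0.44, 1.07]}
```

Joint 6 is at its limit, so I'll turn the other way, to the equivalent grasp with yaw near 139°.

>>> move_arm:
  jaw: [0.4,0.4,0.4,0.4,0.4,0.4,0.4,0.4,0.4,0.4]
  delta_pos:
    - [0.007,0.0125,0]
    - [0.007,0.0125,0]
    - [0.007,0.0125,0]
    - [0.007,0.0125,0]
    - [0.007,0.0125,0]
    - [0.007,0.0125,0]
    - [0.007,0.0125,0]
    - [0.007,0.0125,0]
    - [0.007,0.0125,0]
    - [0.007,0.0125,0]
  yaw: [0.124,0.124,0.124,0.124,0.124,0.124,0.124,0.124,0.124,0.124]

```text
time: 4.42
ee_pos: [0.4073, -0.0073, 0.3292]
tcp_rot: [-169.7, 0.2, 46.8]
wrist_force: [0.1, -0.7, -0.1]
opening: 0.051
grasp_force: 0.0
```

>>> move_arm:
  jaw: [0.4,0.4,0.4,0.4,0.4,0.4,0.4,0.4,0.4,0.4]
  delta_pos:
    - [0.007,0.0125,0]
    - [0.007,0.0125,0]
    - [0.007,0.0125,0]
    - [0.007,0.0125,0]
    - [0.007,0.0125,0]
    - [0.007,0.0125,0]
    - [0.007,0.0125,0]
    - [0.007,0.0125,0]
    - [0.007,0.0125,0]
    - [0.007,0.0125,0]
  yaw: [0.124,0.124,0.124,0.124,0.124,0.124,0.124,0.124,0.124,0.124]

```text
time: 5.25
ee_pos: [0.4776, 0.1177, 0.3291]
tcp_rot: [-169.6, 0.2, 117.8]
wrist_force: [0.9, 0.0, -0.1]
opening: 0.0512
grasp_force: 0.0
```

The limit left a 10° tool tilt in the commanded pose. That helps here: with yaw near 286° at the chute the tool stands square to the 11° deck, and cans can be gripped from any roll angle. I'll keep the tilt and go to yaw 318.8° for black.

>>> move_arm:
  jaw: [0.4,0.4,0.4,0.4,0.4,0.4,0.4,0.4,0.4,0.4]
  delta_pos:
    - [0,0,0]
    - [0,0,0]
    - [0,0,0]
    - [0,0,0]
    - [0,0,0]
    - [0,0,0]
    - [0,0,0]
    - [0,0,0]
    - [0,0,0]
    - [0,0,0]
  yaw: [0.121,0.121,0.121,0.121,0.121,0.121,0.121,0.121,0.121,0.121]

```text
time: 6.08
ee_pos: [0.4773, 0.1171, 0.3292]
tcp_rot: [-169.6, 0.2, -172.9]
wrist_force: [-0.4, -0.3, -0.1]
opening: 0.0513
grasp_force: 0.0
```

>>> move_arm:
  jaw: [0.4,0.4,0.4,0.4,0.4,0.4,0.4,0.4,0.4,0.4]
  delta_pos:
    - [0,0,0]
    - [0,0,0]
    - [0,0,0]
    - [0,0,0]
    - [0,0,0]
    - [0,0,0]
    - [0,0,0]
    - [0,0,0]
    - [0,0,0]
    - [0,0,0]
  yaw: [0.121,0.121,0.121,0.121,0.121,0.121,0.121,0.121,0.121,0.121]

```text
time: 6.92
ee_pos: [0.4771, 0.117, 0.3293]
tcp_rot: [-169.6, 0.1, -103.6]
wrist_force: [-0.3, -0.2, -0.7]
opening: 0.051
grasp_force: 0.0
```

>>> move_arm:
  jaw: [0.4,0.4,0.4,0.4,0.4,0.4,0.4,0.4,0.4,0.4]
  delta_pos:
    - [-0.003,-0.0034,-0.01]
    - [-0.003,-0.0034,-0.01]
    - [-0.003,-0.0034,-0.01]
    - [-0.003,-0.0034,-0.01]
    - [-0.003,-0.0034,-0.01]
    - [-0.003,-0.0034,-0.01]
    - [-0.003,-0.0034,-0.01]
    - [-0.003,-0.0034,-0.01]
    - [-0.003,-0.0034,-0.01]
    - [0,0,0]
  yaw: [0.121,0.121,0.121,0.121,0.121,0.121,0.121,0.121,0.121,0]

```text
time: 7.75
ee_pos: [0.4493, 0.086, 0.2372]
tcp_rot: [-169.8, 0.2, -41.2]
wrist_force: [-0.2, 0.1, 0.4]
opening: 0.0512
grasp_force: 0.0
```

```bash
cat > see.py <<'E'
import sys
from h import *
from workcell import bot,camera
o=bot.get_obs();print({k:np.round(o[k],4).tolist() for k in('time','q','ee_pos','tcp_rot','wrist_force','opening')})
name=sys.argv[1];X=np.array(eval(sys.argv[2]));h=int(sys.argv[3]);v=[]
for n in("scene","top"):
    im=camera(n)[:,:,::-1];c=proj(n,X).astype(int);c=np.clip(c,[h,h],[639-h,479-h])
    v.append(cv2.resize(im[c[1]-h:c[1]+h,c[0]-h:c[0]+h],(400,400),interpolation=cv2.INTER_CUBIC))
cv2.imwrite(f"pics/{name}.png",np.hstack(v))
E
python3 see.py g1 "(.477,.118,.03)" 55
```

```text
{'time': 7.75, 'q': [9.2105, -12.5239, -25.3608, 69.3812, 6.6635, -129.1151], 'ee_pos': [0.4493, 0.086, 0.2372], 'tcp_rot': [-169.7707, 0.2166, -41.2013], 'wrist_force': [-0.1508, 0.1081, 0.4464], 'opening': 0.0512}
```

View pics/g1.png

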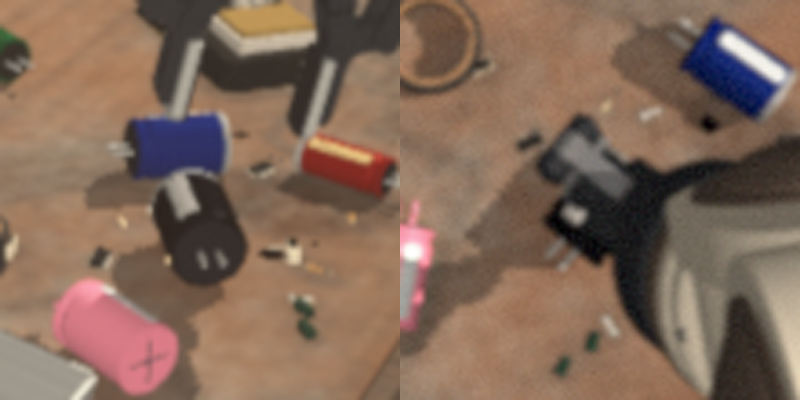

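The open fingers straddle black; the top crop shows one at (585,150), with the can just below it. Descending.

>>> move_arm:
  jaw: [0.4,0.4,0.4,0.4,0.4,0.4,0.4,0.4]
  delta_pos:
    - [0.0016,0.0018,-0.01]
    - [0.0016,0.0018,-0.01]
    - [0.0016,0.0018,-0.01]
    - [0.0016,0.0018,-0.01]
    - [0.001,0.0011,-0.006]
    - [0.0005,0.0006,-0.003]
    - [0.0003,0.0004,-0.002]
    - [0,0,0]
  yaw: [0,0,0,0,0,0,0,0]

```text
time: 8.52
ee_pos: [0.4581, 0.0966, 0.1874]
tcp_rot: [-169.6, 0.2, -41.4]
wrist_force: [-0.3, -0.2, 0.6]
opening: 0.0512
grasp_force: 0.0
```

```bash
python3 see.py g2 "(.477,.118,.03)" 40
```

```text
{'time': 8.5167, 'q': [10.3541, -9.635, -28.5562, 63.0163, 6.5223, -127.7571], 'ee_pos': [0.4581, 0.0966, 0.1874], 'tcp_rot': [-169.6447, 0.1741, -41.4129], 'wrist_force': [-0.2583, -0.1681, 0.5942], 'opening': 0.0512}
```

View pics/g2.png

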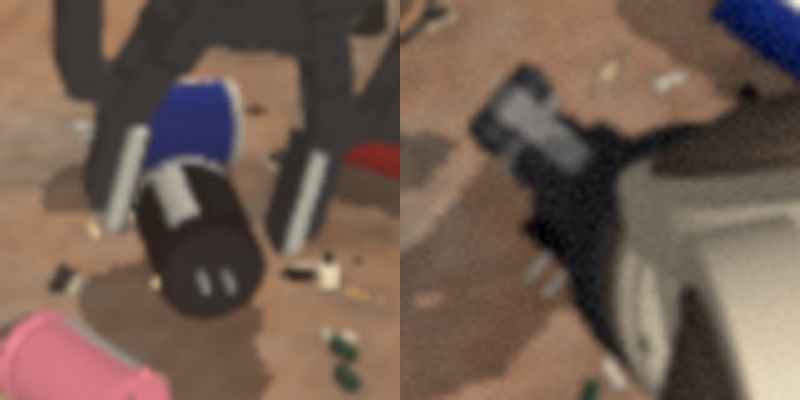

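The fingers straddle the can evenly, with tips at about (115,225) and (290,245) in the left crop. I'll go 6 mm lower and close.

>>> move_arm:
  jaw: [0.4,0.4,0.4,0.75,0.75,0.75,0.75,0.75]
  delta_pos:
    - [0,0,-0.003]
    - [0,0,-0.003]
    - [0,0,0]
    - [0,0,0]
    - [0,0,0]
    - [0,0,0]
    - [0,0,0]
    - [0,0,0]
  yaw: [0,0,0,0,0,0,0,0]
  force: 40

```text
time: 9.28
ee_pos: [0.4582, 0.0965, 0.182]
tcp_rot: [-169.6, 0.1, -41.4]
wrist_force: [-0.0, -0.5, 1.9]
opening: 0.0333
grasp_force: 39.9
```

Gripped with 40 N at the expected width. Lifting, then carrying to above the channel at chute x ≈ -30 mm.

>>> move_arm:
  jaw: [0.75,0.75,0.75,0.75,0.75,0.75,0.75,0.75,0.75,0.75]
  delta_pos:
    - [0,0,0.02]
    - [0,0,0.035]
    - [0,0,0.035]
    - [0,0,0.038]
    - [-0.005,0.04,0]
    - [-0.005,0.04,0]
    - [-0.005,0.04,0]
    - [-0.005,0.04,0]
    - [-0.006,0.04,0]
    - [-0.006,0.0395,0]
  yaw: [0,0,0,0,-0.1,-0.1,-0.1,-0.1,-0.1,-0.071]

```text
time: 10.12
ee_pos: [0.4257, 0.335, 0.3099]
tcp_rot: [-169.6, 0.2, -74.0]
wrist_force: [1.4, -0.5, -0.2]
opening: 0.0335
grasp_force: 40.1
```

>>> move_arm:
  jaw: [0.75,0.75,0.75]
  delta_pos:
    - [0,0,-0.02]
    - [0,0,-0.02]
    - [0,0,0]
  yaw: [0,0,0]

```text
time: 10.37
ee_pos: [0.4253, 0.3333, 0.2655]
tcp_rot: [-170.0, 0.0, -73.6]
wrist_force: [-0.2, -0.9, -1.9]
opening: 0.0336
grasp_force: 40.1
```

```bash
python3 see.py p1 "(.47,.35,.08)" 75
```

```text
{'time': 10.3667, 'q': [38.8672, -2.3564, -13.1793, 69.9, -3.8033, -67.8273], 'ee_pos': [0.4253, 0.3333, 0.2655], 'tcp_rot': [-169.9799, 0.0125, -73.6131], 'wrist_force': [-0.2218, -0.872, -1.9243], 'opening': 0.0336}
```

View pics/p1.png

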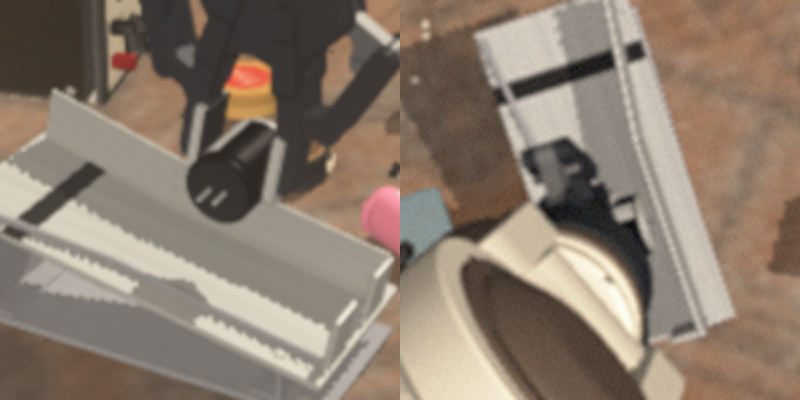

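Black is held level, terminals towards the low rail, over the middle of the channel. Lowering.

>>> move_arm:
  jaw: [0.75,0.75,0.75,0.75,0.75]
  delta_pos:
    - [0,0,-0.015]
    - [0,0,-0.015]
    - [0,0.001,-0.005]
    - [0,0.001,-0.002]
    - [0,0,0]
  yaw: [0,0,0,0,0]

```text
time: 10.88
ee_pos: [0.4269, 0.335, 0.2337]
tcp_rot: [-169.6, 0.2, -73.7]
wrist_force: [0.4, 0.9, -1.5]
opening: 0.0339
grasp_force: 40.1
```

>>> move_arm:
  jaw: [0.75,0.75]
  delta_pos:
    - [0,0,-0.003]
    - [0,0,0]
  yaw: [0,0]

```text
time: 11.05
ee_pos: [0.4268, 0.3351, 0.2304]
tcp_rot: [-169.6, 0.2, -73.7]
wrist_force: [0.5, -0.4, -0.6]
opening: 0.0333
grasp_force: 40.1
```

>>> move_arm:
  jaw: [0.75,0.75,0.75]
  delta_pos:
    - [0,0,-0.002]
    - [0,0,-0.002]
    - [0,0,0]
  yaw: [0,0,0]

```text
time: 11.3
ee_pos: [0.4265, 0.335, 0.2256]
tcp_rot: [-169.6, 0.1, -73.7]
wrist_force: [-0.6, -0.0, -0.2]
opening: 0.0336
grasp_force: 40.1
```

>>> move_arm:
  jaw: [0.75,0.75,0.75]
  delta_pos:
    - [0,0,-0.0015]
    - [0,0,-0.0015]
    - [0,0,0]
  yaw: [0,0,0]

```text
time: 11.55
ee_pos: [0.4265, 0.335, 0.2248]
tcp_rot: [-169.6, 0.2, -73.7]
wrist_force: [-7.3, -5.7, 14.7]
opening: 0.0336
grasp_force: 41.9
```

Contact came within 1 mm of the predicted height. Releasing gently and withdrawing along the tool axis.

>>> move_arm:
  jaw: [0.75,0.58,0.5,0.45,0.4,0.4,0.4,0.4,0.4]
  delta_pos:
    - [0,0,0.001]
    - [0,0,0]
    - [0,0,0]
    - [0,0,0]
    - [0,0,0]
    - [-0.0018,-0.0005,0.01]
    - [-0.0027,-0.0008,0.015]
    - [-0.0036,-0.001,0.02]
    - [-0.0054,-0.0015,0.03]
  yaw: [0,0,0,0,0,0,0,0,0]

```text
time: 12.3
ee_pos: [0.4125, 0.3308, 0.2981]
tcp_rot: [-169.8, 0.1, -73.7]
wrist_force: [-0.2, -0.3, -0.3]
opening: 0.0515
grasp_force: 0.0
```

```bash
python3 see.py p2 "(.46,.34,.05)" 75
```

```text
{'time': 12.3, 'q': [39.5584, -4.4043, -11.5321, 73.4742, -3.9424, -67.0348], 'ee_pos': [0.4125, 0.3308, 0.2981], 'tcp_rot': [-169.8156, 0.0721, -73.7246], 'wrist_force': [-0.1696, -0.2838, -0.294], 'opening': 0.0515}
```

View pics/p2.png

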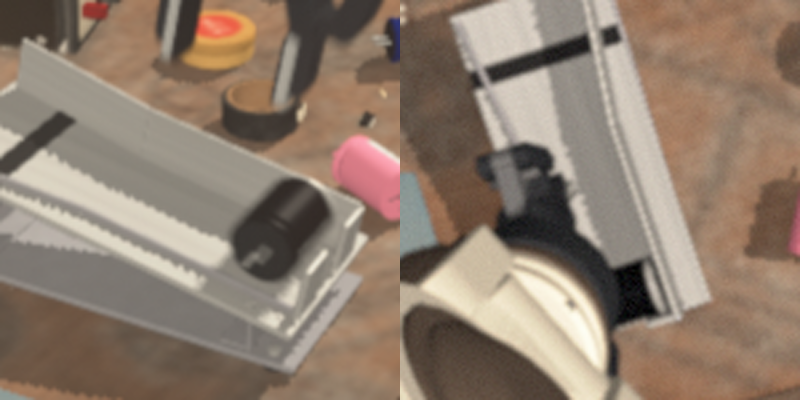

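Black sits near the stop with its terminals at the low rail. Now blue.

>>> move_arm:
  jaw: [0.4,0.4,0.4,0.4,0.4,0.4,0.4,0.4,0.4,0.4]
  delta_pos:
    - [0.0115,-0.0315,0]
    - [0.0115,-0.0315,0]
    - [0.0115,-0.0315,0]
    - [0.0115,-0.0315,0]
    - [0.0115,-0.0315,0]
    - [0.0115,-0.0315,0]
    - [0.0115,-0.0315,0]
    - [0.0113,-0.0314,0]
    - [0,0,-0.03]
    - [0,0,-0.03]
  yaw: [-0.113,-0.113,-0.113,-0.113,-0.113,-0.113,-0.113,-0.113,0,0]

```text
time: 13.23
ee_pos: [0.506, 0.0777, 0.24]
tcp_rot: [-169.5, 0.3, -125.7]
wrist_force: [-0.1, -0.2, -1.2]
opening: 0.0513
grasp_force: 0.0
```

```bash
python3 see.py g3 "(.53,.06,.03)" 50; python3 - <<'E'
from fit import *
from workcell import pinpoint,camera
im=cv2.imread("pics/g3.png")
print([ (np.round(d["xy"],1).tolist(),round(d["confidence"],2)) for d in pinpoint("scene","cap_black")])
E
```

```text
{'time': 13.2333, 'q': [10.3243, -4.7518, -18.2348, 68.9331, -7.3465, -44.3963], 'ee_pos': [0.506, 0.0777, 0.24], 'tcp_rot': [-169.4611, 0.3222, -125.7373], 'wrist_force': [-0.1249, -0.1994, -1.2281], 'opening': 0.0513}
[([328.2, 295.8], 0.75)]
```

View pics/g3.png

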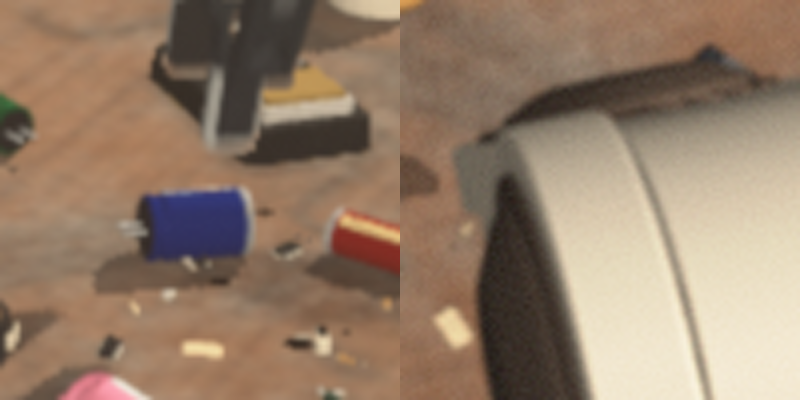

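```bash
python3 - <<'E'
from fit import *
from workcell import camera
z=np.array([.1464,-.1048,-.9836]);T=np.array([.506,.0777,.240]);y=np.array([.813,-.582,0])
for s in(1,-1): print("tip",proj("scene",T+.168*z+s*.0256*np.array([.8,-.573,.18])).round(1))
I=camera("scene");hsv=cv2.cvtColor(I,cv2.COLOR_RGB2HSV)
mm=cv2.inRange(hsv,(105,90,20),(130,255,255));w=np.zeros_like(mm);w[195:232,355:405]=1
m=cv2.morphologyEx(mm*w,cv2.MORPH_CLOSE,np.ones((9,9)));ys,xs=np.nonzero(m);print("blue sleeve bbox",xs.min(),xs.max(),ys.min(),ys.max())
for p in((.5501,.0737,.0159,-.6218),(.5486,.0771,.015,-.62)):
    a=proj("scene",model(p,.015)[0]);print(a.min(0).round(1),a.max(0).round(1))
c=proj("scene",np.array([.506,.06,.03])) ;print(proj("scene",np.array([.53,.06,.03])).round(1))
E
```

```text
tip [380.9 174.2]
tip [389.4 190.9]
blue sleeve bbox 370 393 204 219
[366.6 202.1] [396.5 221.1]
[366.1 203.4] [396.  222.5]
[383.6 206.4]
```

The fingertips project where they are seen, (391,193), and blue's box matches the model to about 1 px. Descending.

>>> move_arm:
  jaw: [0.4,0.4,0.4,0.4,0.4,0.4,0.4,0.75,0.75,0.75]
  delta_pos:
    - [0.0013,-0.001,-0.012]
    - [0.0013,-0.001,-0.012]
    - [0.0013,-0.001,-0.012]
    - [0.0013,-0.0008,-0.012]
    - [0.0008,-0.0006,-0.008]
    - [0.0004,-0.0004,-0.004]
    - [0,0,0]
    - [0,0,0]
    - [0,0,0]
    - [0,0,0]
  yaw: [0,0,0,0,0,0,0,0,0,0]

```text
time: 14.27
ee_pos: [0.5116, 0.0746, 0.1797]
tcp_rot: [-169.6, 0.2, -125.5]
wrist_force: [0.2, -0.1, 1.0]
opening: 0.0284
grasp_force: 39.7
```

>>> move_arm:
  jaw: [0.75,0.75,0.75]
  delta_pos:
    - [0,0,0]
    - [0,0,0]
    - [0,0,0]
  yaw: [0,0,0]

```text
time: 14.52
ee_pos: [0.5116, 0.0746, 0.1797]
tcp_rot: [-169.6, 0.2, -125.5]
wrist_force: [-0.4, -0.4, 6.0]
opening: 0.0286
grasp_force: 40.0
```

>>> move_arm:
  jaw: [0.75,0.75,0.75,0.75,0.75,0.75,0.75,0.75,0.75,0.75]
  delta_pos:
    - [0,0,0.02]
    - [0,0,0.035]
    - [0,0,0.035]
    - [0,0,0.035]
    - [-0.0082,0.0334,0]
    - [-0.0082,0.0334,0]
    - [-0.0082,0.0334,0]
    - [-0.0082,0.0334,0]
    - [-0.0082,0.0334,0]
    - [-0.0083,0.0333,0]
  yaw: [0,0,0,0,0.112,0.112,0.112,0.112,0.112,0.112]

```text
time: 15.35
ee_pos: [0.4611, 0.2763, 0.3036]
tcp_rot: [-169.7, 0.1, -86.7]
wrist_force: [0.6, 0.5, 0.1]
opening: 0.0288
grasp_force: 39.8
```

>>> move_arm:
  jaw: [0.75,0.75,0.75,0.75,0.75,0.75]
  delta_pos:
    - [-0.0083,0.0333,0]
    - [-0.0083,0.0333,0]
    - [0,0,-0.03]
    - [0,0,-0.03]
    - [0,0,-0.01]
    - [0,0,0]
  yaw: [0.112,0.112,0,0,0,0]

```text
time: 15.85
ee_pos: [0.4444, 0.3408, 0.2305]
tcp_rot: [-170.0, 0.0, -74.2]
wrist_force: [0.2, -0.8, -0.4]
opening: 0.0284
grasp_force: 39.8
```

>>> move_arm:
  jaw: [0.75,0.75,0.75]
  delta_pos:
    - [0.0005,0.0005,-0.002]
    - [0,0,-0.001]
    - [0,0,0]
  yaw: [0,0,0]

```text
time: 16.1
ee_pos: [0.4465, 0.3419, 0.2325]
tcp_rot: [-169.5, 0.2, -74.2]
wrist_force: [0.3, -1.1, 0.1]
opening: 0.0285
grasp_force: 39.8
```

```bash
python3 see.py p3 "(.46,.34,.05)" 75
```

```text
{'time': 16.1, 'q': [38.2, 1.0464, -13.5292, 65.6362, -3.7939, -67.8936], 'ee_pos': [0.4465, 0.3419, 0.2325], 'tcp_rot': [-169.5109, 0.2044, -74.2127], 'wrist_force': [0.3287, -1.0707, 0.0554], 'opening': 0.0285}
```

View pics/p3.png

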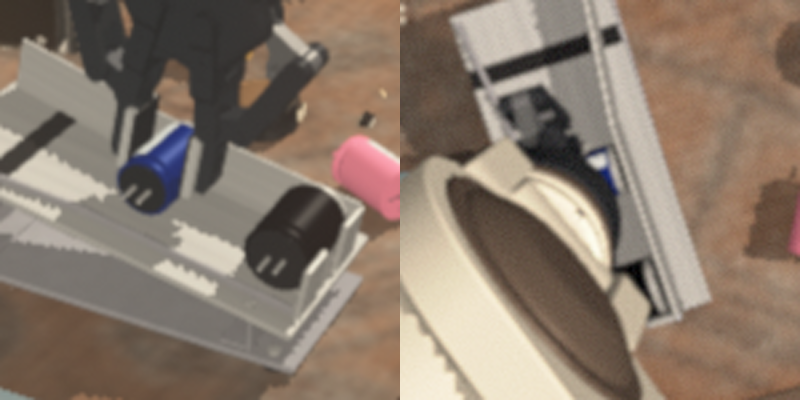

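Black rests at the stop, square across. Blue is uphill of it in the fingers with its terminals at the rail side. Lowering.

>>> move_arm:
  jaw: [0.75,0.75,0.75,0.75]
  delta_pos:
    - [0,0,-0.003]
    - [0,0,-0.0015]
    - [0,0,-0.001]
    - [0,0,0]
  yaw: [0,0,0,0]

```text
time: 16.53
ee_pos: [0.446, 0.3419, 0.2266]
tcp_rot: [-169.6, 0.2, -74.2]
wrist_force: [-3.0, -2.6, 8.7]
opening: 0.0284
grasp_force: 40.9
```

>>> move_arm:
  jaw: [0.75,0.63,0.57,0.52,0.5,0.5,0.5,0.45,0.45,0.45]
  delta_pos:
    - [0,0,0.0005]
    - [0,0,0]
    - [0,0,0]
    - [0,0,0]
    - [-0.0009,-0.0002,0.005]
    - [-0.0018,-0.0005,0.01]
    - [-0.0027,-0.0008,0.015]
    - [-0.0036,-0.001,0.02]
    - [-0.0054,-0.0015,0.03]
    - [0,0,0.01]
  yaw: [0,0,0,0,0,0,0,0,0,0]

```text
time: 17.37
ee_pos: [0.4312, 0.338, 0.3209]
tcp_rot: [-169.4, 0.3, -74.2]
wrist_force: [1.0, 1.3, 0.3]
opening: 0.047
grasp_force: 0.0
```

>>> move_arm:
  jaw: [0.5,0.5,0.5,0.5,0.5,0.5,0.5,0.5,0.5,0.5]
  delta_pos:
    - [0.0204,-0.0293,0]
    - [0.0204,-0.0293,0]
    - [0.0204,-0.0293,0]
    - [0.0204,-0.0293,0]
    - [0.0204,-0.0293,0]
    - [0.0204,-0.0293,0]
    - [0.0204,-0.0293,0]
    - [0.0204,-0.0293,0]
    - [0.0204,-0.0293,0]
    - [0.0204,-0.0293,0]
  yaw: [0.106,0.106,0.106,0.106,0.106,0.106,0.106,0.106,0.106,0.106]

```text
time: 18.2
ee_pos: [0.6362, 0.0432, 0.3165]
tcp_rot: [-169.6, 0.1, -13.1]
wrist_force: [1.0, -0.1, 0.8]
opening: 0.0427
grasp_force: 0.0
```

>>> move_arm:
  jaw: [0.5,0.5,0.5,0.5,0.5,0.5]
  delta_pos:
    - [0.0204,-0.0293,0]
    - [0.0204,-0.0293,0]
    - [0,0,-0.03]
    - [0,0,-0.03]
    - [0,0,-0.025]
    - [0,0,0]
  yaw: [0,0,0,0,0,0]

```text
time: 18.7
ee_pos: [0.6751, -0.014, 0.2249]
tcp_rot: [-169.7, 0.6, -13.5]
wrist_force: [-1.5, -0.9, 0.2]
opening: 0.0427
grasp_force: 0.0
```

```bash
python3 see.py g4 "(.62,.12,.04)" 100
```

```text
{'time': 18.7, 'q': [-2.8625, 21.5113, 9.5913, 76.7713, 10.2034, -169.2216], 'ee_pos': [0.6751, -0.014, 0.2249], 'tcp_rot': [-169.7319, 0.6121, -13.469], 'wrist_force': [-1.5075, -0.9262, 0.1633], 'opening': 0.0427}
```

View pics/g4.png

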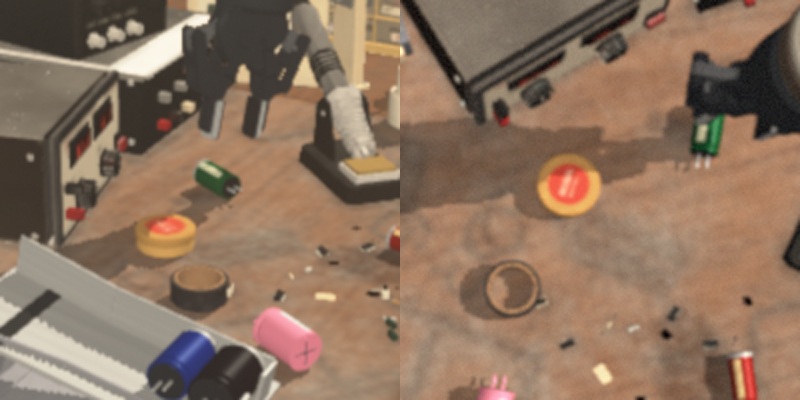

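Blue has settled against black. The fingers are above green, at top-crop (705,125), and the tape and tin are untouched. Descending.

>>> move_arm:
  jaw: [0.5,0.5,0.5,0.5,0.5,0.5]
  delta_pos:
    - [0.0008,0.0025,-0.012]
    - [0.0008,0.0025,-0.012]
    - [0.0008,0.0025,-0.012]
    - [0.0005,0.0015,-0.006]
    - [0.0004,0.001,-0.003]
    - [0,0,0]
  yaw: [0,0,0,0,0,0]

```text
time: 19.3
ee_pos: [0.6794, -0.0033, 0.1847]
tcp_rot: [-169.6, 0.2, -13.4]
wrist_force: [0.2, -0.8, -0.3]
opening: 0.0427
grasp_force: 0.0
```

>>> move_arm:
  jaw: [0.5,0.5,0.5,0.8,0.8,0.8,0.8,0.8]
  delta_pos:
    - [-0.0005,0,-0.003]
    - [-0.0005,0,-0.003]
    - [0,0,0]
    - [0,0,0]
    - [0,0,0]
    - [0,0,0]
    - [0,0,0]
    - [0,0,0]
  yaw: [0,0,0,0,0,0,0,0]

```text
time: 19.97
ee_pos: [0.6787, -0.0037, 0.1803]
tcp_rot: [-169.6, 0.1, -13.4]
wrist_force: [-1.0, -0.1, 2.1]
opening: 0.0233
grasp_force: 39.2
```

>>> move_arm:
  jaw: [0.8,0.8,0.8,0.8,0.8,0.8,0.8,0.8,0.8,0.8]
  delta_pos:
    - [0,0,0.02]
    - [0,0,0.035]
    - [0,0,0.035]
    - [0,0,0.04]
    - [-0.0187,0.0321,0]
    - [-0.0187,0.0321,0]
    - [-0.0187,0.0321,0]
    - [-0.0187,0.0321,0]
    - [-0.0187,0.0321,0]
    - [-0.0187,0.0321,0]
  yaw: [0,0,0,0,-0.106,-0.106,-0.106,-0.106,-0.106,-0.106]

```text
time: 20.8
ee_pos: [0.5651, 0.1901, 0.3098]
tcp_rot: [-169.6, 0.2, -50.2]
wrist_force: [1.0, 0.8, 0.4]
opening: 0.0236
grasp_force: 39.1
```

>>> move_arm:
  jaw: [0.8,0.8,0.8,0.8,0.8,0.8,0.8,0.8,0.8,0.8]
  delta_pos:
    - [-0.0188,0.0321,0]
    - [-0.0188,0.0321,0]
    - [-0.0188,0.0321,0]
    - [-0.0188,0.0321,0]
    - [-0.0188,0.0321,0]
    - [0,0,-0.025]
    - [0,0,-0.025]
    - [0,0,-0.015]
    - [0,0,0]
    - [0,0,0]
  yaw: [-0.106,-0.106,-0.106,-0.106,0,0,0,0,0,0]

```text
time: 21.63
ee_pos: [0.4721, 0.3493, 0.2444]
tcp_rot: [-169.7, 0.1, -74.2]
wrist_force: [-0.1, 0.4, 1.0]
opening: 0.0235
grasp_force: 39.2
```

>>> move_arm:
  jaw: [0.8,0.8,0.8,0.8,0.8]
  delta_pos:
    - [0,0,-0.004]
    - [0,0,-0.003]
    - [0,0,-0.002]
    - [0,0,-0.001]
    - [0,0,0]
  yaw: [0,0,0,0,0]

```text
time: 22.05
ee_pos: [0.4725, 0.3494, 0.235]
tcp_rot: [-169.6, 0.2, -74.2]
wrist_force: [0.3, -0.5, -0.6]
opening: 0.0234
grasp_force: 39.2
```

>>> move_arm:
  jaw: [0.8,0.8,0.8]
  delta_pos:
    - [0,0,-0.001]
    - [0,0,-0.001]
    - [0,0,0]
  yaw: [0,0,0]

```text
time: 22.3
ee_pos: [0.4724, 0.3494, 0.2327]
tcp_rot: [-169.6, 0.1, -74.2]
wrist_force: [-0.6, 0.0, -1.3]
opening: 0.0232
grasp_force: 39.2
```

>>> move_arm:
  jaw: [0.8,0.7,0.64,0.6,0.57,0.55,0.55,0.5,0.5,0.5]
  delta_pos:
    - [0,0,-0.0008]
    - [0,0,0]
    - [0,0,0]
    - [0,0,0]
    - [-0.0009,-0.0002,0.005]
    - [-0.0018,-0.0005,0.01]
    - [-0.0027,-0.0008,0.015]
    - [-0.0036,-0.001,0.02]
    - [-0.0054,-0.0015,0.03]
    - [0,0,0.01]
  yaw: [0,0,0,0,0,0,0,0,0,0]

```text
time: 23.13
ee_pos: [0.4576, 0.3455, 0.3273]
tcp_rot: [-169.3, 0.3, -74.2]
wrist_force: [0.4, 0.6, 1.3]
opening: 0.0425
grasp_force: 0.0
```

```bash
python3 see.py p4 "(.46,.34,.05)" 75
```

```text
{'time': 23.1333, 'q': [37.7739, 1.221, -2.8567, 75.9277, -3.7157, -68.365], 'ee_pos': [0.4576, 0.3455, 0.3273], 'tcp_rot': [-169.3469, 0.2671, -74.1612], 'wrist_force': [0.4117, 0.566, 1.3181], 'opening': 0.0425}
```

View pics/p4.png

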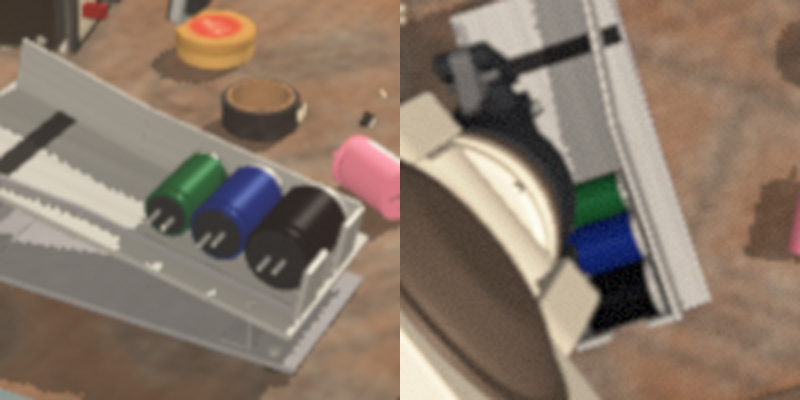

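Green, blue and black are closed up at the stop, square across, terminals at the rail. Before picking red I'll refine its pose.

```bash
python3 - <<'E'
from fit import *
from workcell import camera
ms={}
for n,b in(("scene",[428,217]),("top",[453,282])):
    I=camera(n)
    m=pick(n,"red",b);
    hsv=cv2.cvtColor(I,cv2.COLOR_RGB2HSV)
    mm=((hsv[...,0]<8)|(hsv[...,0]>172))&(hsv[...,1]>120)&(hsv[...,2]>60)
    w=np.zeros(mm.shape,bool);w[b[1]-22:b[1]+22,b[0]-22:b[0]+22]=1
    mm=cv2.morphologyEx((mm&w).astype(np.uint8),cv2.MORPH_CLOSE,np.ones((9,9),np.uint8))>0
    r=cv2.minAreaRect(np.argwhere(mm)[:,::-1].astype(np.int32));print(n,m is not None,m.sum() if m is not None else 0,mm.sum(),r)
    if n=="top":
        ys,xs=np.nonzero(mm);v=np.polyfit(ys,xs,1);y0,y1=ys.min(),ys.max()
        a=atz("top",(np.polyval(v,y0),y0),.01);c=atz("top",(np.polyval(v,y1),y1),.01);d=(c-a)[:2];print("ends",a.round(4),c.round(4),"yaw",np.degrees(np.arctan2(-d[0],d[1])).round(1))
    ms[n]=m if m is not None else mm
for mk in(ms,):
    x,q=fit("red",np.array([.4487,.0027,.01,1.655]),mk);y=np.array([-np.sin(x[3]),np.cos(x[3])]);print(x.round(4),np.degrees(x[3]),(x[:2]-.0225*y).round(4),q)
E
```

```text
scene True 333 246 ((427.8948974609375, 217.0573272705078), (24.54846954345703, 11.568818092346191), 16.389541625976562)
top True 330 314 ((451.3267822265625, 281.267333984375), (24.676923751831055, 12.935483932495117), 84.2894058227539)
ends [0.4903 0.0054 0.01  ] [0.4489 0.0026 0.01  ] yaw 93.8
[0.4502 0.0024 0.0093 1.6708] 95.73137446626656 [0.4726 0.0046] 0.9162902182175479
```

>>> move_arm:
  jaw: [0.5,0.5,0.5,0.5,0.5,0.5,0.5,0.5,0.5,0.5]
  delta_pos:
    - [0.0007,-0.0381,0]
    - [0.0007,-0.0381,0]
    - [0.0007,-0.0381,0]
    - [0.0007,-0.0381,0]
    - [0.0007,-0.0381,0]
    - [0.0007,-0.0381,0]
    - [0.0007,-0.0381,0]
    - [0.0007,-0.0381,0]
    - [0.0007,-0.0381,0]
    - [0.0007,-0.0381,0]
  yaw: [0.108,0.108,0.108,0.108,0.108,0.108,0.108,0.108,0.108,0.108]

```text
time: 24.27
ee_pos: [0.4646, -0.0266, 0.321]
tcp_rot: [-169.7, 0.2, -13.8]
wrist_force: [0.6, -1.1, 0.1]
opening: 0.0425
grasp_force: 0.0
```

>>> move_arm:
  jaw: [0.5,0.5,0.5,0.5,0.5]
  delta_pos:
    - [0,0,-0.03]
    - [0,0,-0.03]
    - [0,0,-0.025]
    - [0,0,0]
    - [0,0,0]
  yaw: [0,0,0,0,0]

```text
time: 24.68
ee_pos: [0.4645, -0.0248, 0.2356]
tcp_rot: [-169.7, 0.4, -14.1]
wrist_force: [0.4, -0.2, 0.4]
opening: 0.0426
grasp_force: 0.0
```

```bash
python3 see.py g5 "(.472,.005,.03)" 45
```

```text
{'time': 24.6833, 'q': [-5.4988, -7.2752, -20.8859, 75.2066, 10.2255, -171.3045], 'ee_pos': [0.4645, -0.0248, 0.2356], 'tcp_rot': [-169.7136, 0.3684, -14.0552], 'wrist_force': [0.3769, -0.2183, 0.3672], 'opening': 0.0426}
```

View pics/g5.png

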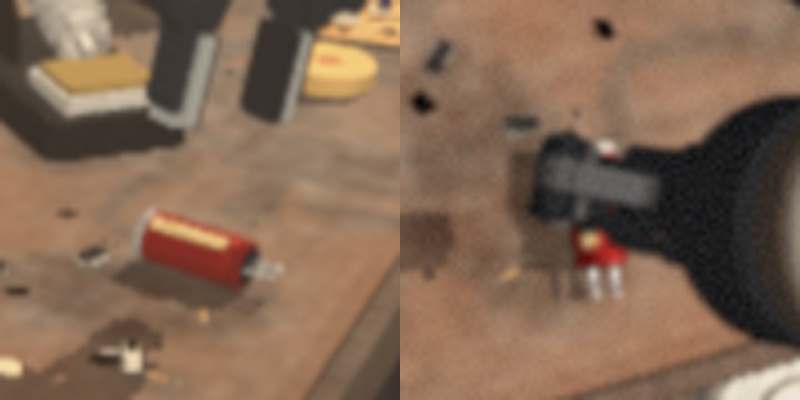

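Red lies between the finger lines, at top-crop (600,215). A small yaw trim, then down.

>>> move_arm:
  jaw: [0.5,0.5,0.5,0.5,0.5,0.5,0.5]
  delta_pos:
    - [0.0005,-0.01,-0.005]
    - [0.0003,0.002,-0.012]
    - [0.0003,0.002,-0.012]
    - [0.0003,0.002,-0.012]
    - [0.0003,0.001,-0.008]
    - [0.0003,0.001,-0.004]
    - [0,0,0]
  yaw: [0.07,0,0,0,0,0,0]

```text
time: 25.37
ee_pos: [0.4669, -0.0263, 0.183]
tcp_rot: [-169.7, 0.2, -10.0]
wrist_force: [-1.1, -0.3, -0.6]
opening: 0.0425
grasp_force: 0.0
```

>>> move_arm:
  jaw: [0.5,0.5,0.5,0.5,0.65,0.85,0.85,0.85,0.85,0.85]
  delta_pos:
    - [0,0.0005,-0.003]
    - [0,0,-0.002]
    - [0,0,-0.0015]
    - [0,0,0]
    - [0,0,0]
    - [0,0,0]
    - [0,0,0]
    - [0,0,0]
    - [0,0,0]
    - [0,0,0]
  yaw: [0,0,0,0,0,0,0,0,0,0]

```text
time: 26.2
ee_pos: [0.4673, -0.0264, 0.1779]
tcp_rot: [-169.7, 0.1, -10.0]
wrist_force: [-1.5, -0.7, 5.3]
opening: 0.0182
grasp_force: 39.3
```

>>> move_arm:
  jaw: [0.85,0.85,0.85,0.85,0.85,0.85,0.85,0.85]
  delta_pos:
    - [0,0,0]
    - [0,0,0.02]
    - [0,0,0.035]
    - [0,0,0.035]
    - [0,0,0.035]
    - [0,0,0]
    - [0,0,0]
    - [0,0,0]
  yaw: [0,0,0,0,0,0,0,0]

```text
time: 26.87
ee_pos: [0.4671, -0.0263, 0.3017]
tcp_rot: [-169.7, 0.2, -10.0]
wrist_force: [0.5, -1.7, -0.7]
opening: 0.0181
grasp_force: 39.3
```

```bash
python3 see.py g6 "(.472,.005,.14)" 45
```

```text
{'time': 26.8667, 'q': [-5.6644, -7.5074, -13.7687, 83.134, 10.2938, -175.5602], 'ee_pos': [0.4671, -0.0263, 0.3017], 'tcp_rot': [-169.6903, 0.1897, -10.0327], 'wrist_force': [0.468, -1.7036, -0.7242], 'opening': 0.0181}
```

View pics/g6.png

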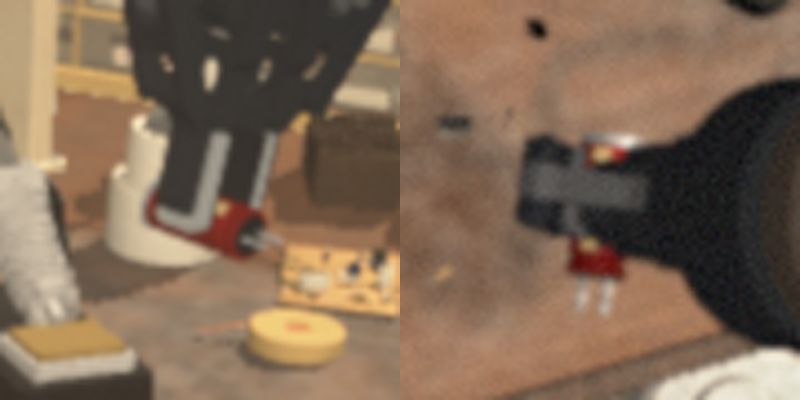

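Red is held square in the pads, terminals the right way. Carrying it to the chute.

>>> move_arm:
  jaw: [0.85,0.85,0.85,0.85,0.85,0.85,0.85,0.85,0.85,0.85]
  delta_pos:
    - [0.0027,0.0382,0.001]
    - [0.0027,0.0382,0.001]
    - [0.0027,0.0382,0.001]
    - [0.0027,0.0382,0.001]
    - [0.0027,0.0382,0.001]
    - [0.0027,0.0382,0.001]
    - [0.0027,0.0382,0.001]
    - [0.0027,0.0382,0.001]
    - [0.0027,0.0382,0.001]
    - [0.0027,0.0382,0.001]
  yaw: [-0.112,-0.112,-0.112,-0.112,-0.112,-0.112,-0.112,-0.112,-0.112,-0.112]

```text
time: 27.8
ee_pos: [0.4932, 0.3451, 0.3106]
tcp_rot: [-169.8, 0.1, -72.4]
wrist_force: [0.4, -0.9, -0.4]
opening: 0.0188
grasp_force: 39.2
```

>>> move_arm:
  jaw: [0.85,0.85,0.85,0.85,0.85]
  delta_pos:
    - [0,0,-0.025]
    - [0,0,-0.025]
    - [0,0,-0.015]
    - [0,0,0]
    - [0,0,0]
  yaw: [0,0,0,0,0]

```text
time: 28.22
ee_pos: [0.4931, 0.3438, 0.2453]
tcp_rot: [-169.9, 0.2, -72.0]
wrist_force: [-1.8, 2.5, 0.9]
opening: 0.0182
grasp_force: 52.1
```

The carry stopped short in y and red brushed the wall. Lifting slightly and shifting clear. I've also viewed 15 pictures against the limit of 14, so from here I check numerically only.

>>> move_arm:
  jaw: [0.85,0.85,0.85,0.85,0.85,0.85]
  delta_pos:
    - [0,0.002,0.02]
    - [0,0.002,0.02]
    - [0,0.004,0.005]
    - [0,0.004,0]
    - [0,0,0]
    - [0,0,0]
  yaw: [0,0,-0.018,-0.018,0,0]

```text
time: 28.72
ee_pos: [0.4935, 0.3552, 0.2902]
tcp_rot: [-169.9, 0.1, -74.2]
wrist_force: [0.3, -0.6, 0.2]
opening: 0.0183
grasp_force: 51.8
```

```bash
python3 - <<'E'
from fit import *
from workcell import camera,bot
for n in("scene",):
    I=camera(n);hsv=cv2.cvtColor(I,cv2.COLOR_RGB2HSV)
    e=np.array([.5236,.364,.0664+.045])
    c=proj(n,e).astype(int);print(c)
    mm=((hsv[...,0]<8)|(hsv[...,0]>172))&(hsv[...,1]>110)&(hsv[...,2]>40)
    w=np.zeros(mm.shape,bool);w[c[1]-30:c[1]+30,c[0]-35:c[0]+35]=1
    ys,xs=np.nonzero(mm&w);print(len(xs),xs.min(),xs.max(),ys.min(),ys.max())
    v=np.linalg.svd(np.c_[xs,ys]-[xs.mean(),ys.mean()],full_matrices=False)[2][0];print("dir",v,np.median(xs),np.median(ys))
    yw=np.radians(15.9);d=np.array([-np.sin(yw),np.cos(yw),0])
    o=bot.get_obs();T=o["ee_pos"];print(T,o["tcp_rot"])
    G=T+.1707*np.array([.1735,.0494,-.9836])
    a,b=proj(n,G+.0225*d),proj(n,G-.0225*d);print("pred ends",a,b,(a-b)/np.linalg.norm(a-b))
    print("tri-outline",[(np.round(q["xy"],1).tolist(),round(q["confidence"],2)) for q in pinpoint(n,"cap_red")] if 0 else "")
    from workcell import pinpoint
    print([(np.round(q["xy"],1).tolist(),round(q["confidence"],2)) for q in pinpoint(n,"cap_red")])
E
```

```text
[251 223]
240 237 258 196 228
dir [-0.42970409  0.90296976] 249.0 216.0
[0.49352183 0.35506595 0.29028407] [-1.69884228e+02  9.13622492e-02 -7.41707296e+01]
pred ends [241.84430735 222.60484408] [260.57769972 209.07046905] [-0.81058263  0.58562428]
tri-outline 
[([244.1, 225.3], 0.58)]
```

```bash
python3 - <<'E'
from fit import *
from workcell import camera,bot,outline_of
I=camera("scene");hsv=cv2.cvtColor(I,cv2.COLOR_RGB2HSV)
mm=((hsv[...,0]<8)|(hsv[...,0]>172))&(hsv[...,1]>110)&(hsv[...,2]>40)
n,l,s,c=cv2.connectedComponentsWithStats(mm.astype(np.uint8))
for i in range(1,n):
    if s[i,4]>15 and abs(c[i]-[250,216]).max()<30: print(s[i],c[i])
for q in outline_of("scene","cap_red"):
    ys,xs=np.nonzero(q["mask"]);print(q["confidence"],q["xy"],len(xs),cv2.minAreaRect(np.c_[xs,ys].astype(np.int32)),xs.min(),xs.max(),ys.min(),ys.max())
T=bot.get_obs()["ee_pos"];G=T+.1707*np.array([.1735,.0494,-.9836])
yw=np.radians(15.9);d=np.array([-np.sin(yw),np.cos(yw),0])
for t in(-20,-10,0,10):
    e=d*np.cos(np.radians(t))+np.array([0,0,1])*np.sin(np.radians(t));print(t,proj("scene",G+.0225*e).round(1),proj("scene",G-.0225*e).round(1))
sub=mm[195:232,232:268];print("\n".join("".join("#" if v else "." for v in r) for r in sub))
E
```

```text
[238 196  21  33 243] [248.9218107 214.6255144]
0.65 [247.1, 217.9] 405 ((250.28915405273438, 214.39682006835938), (15.418741226196289, 41.15233612060547), 34.82448959350586) 237 258 194 233
-20 [242.6 226.9] [259.8 203.6]
-10 [242.1 224.6] [260.3 205.9]
0 [241.8 222. ] [260.5 208.4]
10 [241.8 219.1] [260.5 211.2]
....................................
........................###.........
........................###.........
........................##..........
.......................##...........
......................###...........
......................###...........
.....................###............
....................####............
....................####............
...................#####............
..................######............
..................######............
.................#######............
................#######.............
...............########.............
...............########.............
..............#########.............
.............##########.............
.............##########.............
............##########..............
........##############..............
........##############..............
........##############..............
......################..............
......################..............
......################..............
..........############..............
............#########...............
.............#######................
..............#####.................
...............###..................
................##..................
................##..................
....................................
....................................
....................................
```

Red has pitched about 11° in the pads, terminal end low. Lowering it onto the deck under light grip will level it.

>>> move_arm:
  jaw: [0.85,0.85,0.85,0.85,0.85,0.85]
  delta_pos:
    - [0,0,-0.02]
    - [0,0,-0.018]
    - [0,0,-0.008]
    - [0,0,-0.003]
    - [0,0,0]
    - [0,0,0]
  yaw: [0,0,0,0,0,0]
  force: 20

```text
time: 29.42
ee_pos: [0.494, 0.3553, 0.2439]
tcp_rot: [-169.7, 0.2, -74.2]
wrist_force: [-0.3, 0.0, 0.4]
opening: 0.0181
grasp_force: 51.8
```

>>> move_arm:
  jaw: [0.85,0.85,0.85]
  delta_pos:
    - [0,0,-0.0015]
    - [0,0,-0.0015]
    - [0,0,0]
  yaw: [0,0,0]

```text
time: 29.67
ee_pos: [0.4939, 0.3553, 0.2405]
tcp_rot: [-169.7, 0.2, -74.2]
wrist_force: [-0.2, -0.7, -0.8]
opening: 0.0182
grasp_force: 51.8
```

>>> move_arm:
  jaw: [0.85,0.85,0.85]
  delta_pos:
    - [0,0,-0.0015]
    - [0,0,-0.0015]
    - [0,0,0]
  yaw: [0,0,0]

```text
time: 29.92
ee_pos: [0.4938, 0.3552, 0.2371]
tcp_rot: [-169.7, 0.2, -74.2]
wrist_force: [0.8, -0.2, 0.4]
opening: 0.0179
grasp_force: 51.9
```

>>> move_arm:
  jaw: [0.82,0.82,0.82]
  delta_pos:
    - [0,0,-0.001]
    - [0,0,-0.001]
    - [0,0,0]
  yaw: [0,0,0]

```text
time: 30.17
ee_pos: [0.494, 0.3552, 0.2363]
tcp_rot: [-169.7, 0.2, -74.2]
wrist_force: [-2.5, -2.4, 6.8]
opening: 0.0179
grasp_force: 52.6
```

>>> move_arm:
  jaw: [0.79,0.78,0.77,0.74,0.7,0.66,0.62,0.6]
  delta_pos:
    - [0,0,-0.0005]
    - [0,0,-0.0005]
    - [0,0,0]
    - [0,0,0]
    - [0,0,0]
    - [0,0,0]
    - [0,0,0]
    - [0,0,0]
  yaw: [0,0,0,0,0,0,0,0]

```text
time: 30.83
ee_pos: [0.4937, 0.3552, 0.2339]
tcp_rot: [-169.8, 0.1, -74.2]
wrist_force: [-0.1, 0.5, -0.2]
opening: 0.0343
grasp_force: 0.0
```

>>> move_arm:
  jaw: [0.6,0.58,0.58,0.58,0.58,0.58,0.58,0.58]
  delta_pos:
    - [-0.0005,-0.0002,0.003]
    - [-0.0009,-0.0002,0.005]
    - [-0.0018,-0.0005,0.01]
    - [-0.0027,-0.0008,0.015]
    - [-0.0036,-0.001,0.02]
    - [-0.0054,-0.0015,0.03]
    - [0,-0.03,0.01]
    - [0,-0.04,0]
  yaw: [0,0,0,0,0,0,0,0]

```text
time: 31.5
ee_pos: [0.4788, 0.2823, 0.3316]
tcp_rot: [-169.4, 0.3, -74.0]
wrist_force: [1.1, 0.5, 1.0]
opening: 0.0358
grasp_force: 0.0
```

>>> move_arm:
  jaw: [0.58,0.58,0.58,0.58,0.58]
  delta_pos:
    - [0,-0.04,0]
    - [0,-0.04,0]
    - [0,-0.04,0]
    - [0,-0.04,0]
    - [0,-0.04,0]
  yaw: [0,0,0,0,0]

```text
time: 31.92
ee_pos: [0.4782, 0.0793, 0.3285]
tcp_rot: [-169.6, 0.1, -74.2]
wrist_force: [0.8, -0.5, 0.4]
opening: 0.0358
grasp_force: 0.0
```

```bash
cat > chk.py <<'E'
from fit import *
from workcell import camera,bot,pinpoint
I={n:camera(n) for n in("scene","top")}
cp=np.array([.487,.3535]);yw=np.radians(16);Rz=np.array([[np.cos(yw),-np.sin(yw)],[np.sin(yw),np.cos(yw)]])
exp=dict(black=(-.0832,.0505),blue=(-.0509,.0542),green=(-.0235,.057),red=(-.0011,.0588))
for k,(x,z) in exp.items():
    w=cp+Rz@[x,.0225];X=np.array([*w,z]);U={}
    for n in I:
        P=proj(n,X);L=pinpoint(n,"cap_"+k);O=pick(n,k,proj(n,np.array([*(cp+Rz@[x,0]),z])))
        L=[q for q in L if np.hypot(*(np.array(q["xy"])-P))<25]
        if L:U[n]=np.array(L[0]["xy"])
        U[n+"m"]=O
    if "scene" in U and "top" in U:
        T,e=tri(U["scene"],U["top"]);c=Rz.T@(T[:2]-cp);print(k,"pin chute x,y,z",c.round(4),T[2].round(4),"exp",x,z,"res",round(e,1))
    ms={n:U[n+"m"] for n in I if U[n+"m"] is not None}
    if len(ms)==2:
        p,q=fit(k,np.array([*X,yw]),ms);c=Rz.T@(p[:2]-cp);print("   fit",c.round(4),p[2].round(4),"yaw rel",np.degrees(p[3]-yw).round(1),q.round(2))
    else: print("   masks",list(ms))
for t in("tape_black","flux_tin"):
    a=pinpoint("scene",t);b=pinpoint("top",t);print(t,[q["xy"] for q in a[:1]],[q["xy"] for q in b[:1]])
E
python3 chk.py
```

```text
black pin chute x,y,z [-0.0829  0.0184] 0.0478 exp -0.0832 0.0505 res 0.4
   fit [-0.0853  0.0228] 0.0521 yaw rel 0.4 0.92
   fit [-0.0537  0.0224] 0.0555 yaw rel 2.0 0.9
green pin chute x,y,z [-0.0305  0.0219] 0.0546 exp -0.0235 0.057 res 0.9
   fit [-0.026   0.0227] 0.0588 yaw rel 2.0 0.91
   masks []
tape_black [[320.8, 245.9]] [[332.8, 234.6]]
flux_tin [[302.9, 218.2]] [[363.2, 185.3]]
```

```bash
python3 - <<'E'
from fit import *
from workcell import camera,pinpoint,outline_of
cp=np.array([.487,.3535]);yw=np.radians(16);Rz=np.array([[np.cos(yw),-np.sin(yw)],[np.sin(yw),np.cos(yw)]])
ms={};U={}
for n in("scene","top"):
    camera(n);e=proj(n,np.array([*(cp+Rz@[-.0011,0]),.0588]));U[n]=e;print(n,"expected mid",e.round(1))
    for q in outline_of(n,"cap_red"):
        ys,xs=np.nonzero(q["mask"]);print(q["confidence"],np.round(q["xy"],1),len(xs),xs.min(),xs.max(),ys.min(),ys.max())
        if abs(np.array(q["xy"])-e).max()<40:ms.setdefault(n,q["mask"])
    print("pin",[(np.round(q["xy"],1).tolist(),round(q["confidence"],2)) for q in pinpoint(n,"cap_red")])
    I=camera(n);hsv=cv2.cvtColor(I,cv2.COLOR_RGB2HSV);mm=((hsv[...,0]<8)|(hsv[...,0]>172))&(hsv[...,1]>120)&(hsv[...,2]>40)
    N,l,s,c=cv2.connectedComponentsWithStats(mm.astype(np.uint8))
    for i in range(1,N):
        if s[i,4]>40 and abs(c[i]-e).max()<60:
            print("col",s[i],c[i].round(1));ms.setdefault(n,cv2.morphologyEx((l==i).astype(np.uint8),cv2.MORPH_CLOSE,np.ones((7,7),np.uint8))>0)
if len(ms)==2:
    w=cp+Rz@[-.0011,.0225];p,q=fit("red",np.array([*w,.0588,yw]),ms);c=Rz.T@(p[:2]-cp);print("fit",c.round(4),p[2].round(4),np.degrees(p[3]-yw).round(1),q)
E
```

```text
scene expected mid [277.7 264.8]
0.91 [254.9 251.4] 455 241 271 239 265
pin [([245.1, 256.2], 0.76)]
col [295 204  18   8 102] [303.5 207.4]
col [242 240  28  24 281] [257.5 250.7]
top expected mid [235.6 275.7]
0.79 [230.6 254.9] 352 216 244 245 261
pin [([218.7, 258.7], 0.92)]
col [217 251  27  11 159] [229.2 255.9]
fit [0.0359 0.0186] 0.0666 -1.7 0.8999235763731612
```

Red stayed near x=+36 mm. I'll check whether it is creeping or stuck.

>>> move_arm:
  jaw: [0.58,0.58,0.58,0.58,0.58,0.58,0.58,0.58,0.58,0.58]
  delta_pos:
    - [0,0,0]
    - [0,0,0]
    - [0,0,0]
    - [0,0,0]
    - [0,0,0]
    - [0,0,0]
    - [0,0,0]
    - [0,0,0]
    - [0,0,0]
    - [0,0,0]
  yaw: [0,0,0,0,0,0,0,0,0,0]

```text
time: 34.25
ee_pos: [0.4789, 0.081, 0.3271]
tcp_rot: [-169.7, 0.1, -74.2]
wrist_force: [0.3, 0.2, -0.5]
opening: 0.0359
grasp_force: 0.0
```

```bash
cat > red.py <<'E'
from fit import *
from workcell import camera,pinpoint,outline_of
cp=np.array([.487,.3535]);yw=np.radians(16);Rz=np.array([[np.cos(yw),-np.sin(yw)],[np.sin(yw),np.cos(yw)]])
ms={};U={}
for n in("scene","top"):
    camera(n);e=proj(n,np.array([*(cp+Rz@[.01,0]),.06]))
    for q in outline_of(n,"cap_red"):
        if abs(np.array(q["xy"])-e).max()<40:ms.setdefault(n,q["mask"])
    for q in pinpoint(n,"cap_red"):
        if abs(np.array(q["xy"])-e).max()<50:U.setdefault(n,np.array(q["xy"]))
if len(U)==2:
    T,r=tri(U["scene"],U["top"]);print("pin",(Rz.T@(T[:2]-cp)).round(4),T[2].round(4),r)
if len(ms)==2:
    w=cp+Rz@[.02,.0225]
    P=T if len(U)==2 else np.array([*w,.06])
    p,q=fit("red",np.array([*P,yw]),ms);c=Rz.T@(p[:2]-cp);print("fit",c.round(4),p[2].round(4),np.degrees(p[3]-yw).round(1),q)
    # pitch from axis: terminals vs bare end
    m=ms["scene"];ys,xs=np.nonzero(m);v=np.linalg.svd(np.c_[xs,ys]-[xs.mean(),ys.mean()],full_matrices=False)[2][0];print("scene axis slope",v[1]/v[0])
    for t in(-15,0,15):
        d=np.array([*(Rz@[0,1])*np.cos(np.radians(t)),np.sin(np.radians(t))]);a,b=proj("scene",p[:3]),proj("scene",p[:3]-.045*d);print(t,((a-b)[1]/(a-b)[0]).round(3))
E
python3 red.py
```

```text
pin [0.0321 0.0173] 0.0627 1.2483662630195056
fit [0.0352 0.0202] 0.0677 -1.7 0.9190176404931123
scene axis slope -0.7383162222832615
-15 -1.268
0 -0.822
15 -0.395
```

Red hasn't moved; its terminal tips probably caught the rail when it went down tilted. I'll re-grip it where it lies, lift it clear and set it down level, slightly farther downhill.

>>> move_arm:
  jaw: [0.58,0.58,0.58,0.58,0.58,0.58,0.58,0.58,0.58]
  delta_pos:
    - [0,0.0386,0]
    - [0,0.0386,0]
    - [0,0.0386,0]
    - [0,0.0386,0]
    - [0,0.0386,0]
    - [0,0.0386,0]
    - [0,0.0386,0]
    - [0,0,0]
    - [0,0,0]
  yaw: [0,0,0,0,0,0,0,0,0]
  force: 30

```text
time: 35.3
ee_pos: [0.4785, 0.353, 0.3263]
tcp_rot: [-169.8, 0.1, -74.0]
wrist_force: [-0.5, -0.1, -0.1]
opening: 0.0357
grasp_force: 0.0
```

>>> move_arm:
  jaw: [0.58,0.58,0.58,0.58,0.58,0.58,0.58,0.58,0.58]
  delta_pos:
    - [0.0035,0.0005,-0.021]
    - [0.0034,0.0005,-0.02]
    - [0.0034,0.0005,-0.02]
    - [0.0025,0.0004,-0.015]
    - [0.0013,0.0002,-0.008]
    - [0.0008,0.0001,-0.004]
    - [0.0003,0,-0.002]
    - [0,0,0]
    - [0,0,0]
  yaw: [0,0,0,0,0,0,0,0,0]

```text
time: 36.05
ee_pos: [0.4943, 0.3534, 0.2383]
tcp_rot: [-169.7, 0.2, -74.2]
wrist_force: [0.6, -0.5, 0.2]
opening: 0.0357
grasp_force: 0.0
```

>>> move_arm:
  jaw: [0.58,0.58,0.7,0.85,0.85,0.85,0.85,0.85]
  delta_pos:
    - [0,0,-0.002]
    - [0,0,0]
    - [0,0,0]
    - [0,0,0]
    - [0,0,0]
    - [0,0,0]
    - [0,0,0]
    - [0,0,0]
  yaw: [0,0,0,0,0,0,0,0]

```text
time: 36.72
ee_pos: [0.4941, 0.3535, 0.2355]
tcp_rot: [-169.7, 0.2, -74.2]
wrist_force: [-2.2, 0.1, 4.1]
opening: 0.0183
grasp_force: 29.4
```

>>> move_arm:
  jaw: [0.85,0.85,0.85,0.85,0.85,0.85,0.85]
  delta_pos:
    - [0,0,0.006]
    - [0,0,0.014]
    - [-0.0045,0,0]
    - [-0.0045,0,0]
    - [-0.0045,0.0005,0]
    - [0,0,0]
    - [0,0,0]
  yaw: [0,0,0,0,0,0,0]

```text
time: 37.3
ee_pos: [0.4801, 0.3539, 0.2545]
tcp_rot: [-169.8, 0.1, -74.2]
wrist_force: [-0.2, 0.2, -0.1]
opening: 0.0182
grasp_force: 29.4
```

```bash
python3 - <<'E'
from fit import *
from workcell import camera,bot,outline_of,pinpoint
camera("scene");o=bot.get_obs();T=o["ee_pos"];print(T,o["tcp_rot"],o["opening"])
for q in outline_of("scene","cap_red"):
    ys,xs=np.nonzero(q["mask"]);print(q["confidence"],q["xy"],len(xs),xs.min(),xs.max(),ys.min(),ys.max())
    if abs(q["xy"][0]-262)<25: 
        x0,y0=xs.min(),ys.min();print("\n".join("".join("#" if v else "." for v in r) for r in q["mask"][y0:ys.max()+1,x0:xs.max()+1]))
print(pinpoint("scene","cap_red"))
G=T+.1705*np.array([.1735,.0494,-.9836]);yw=np.radians(15.9);d=np.array([-np.sin(yw),np.cos(yw),0])
for t in(-15,0,15):
    e=d*np.cos(np.radians(t))+np.array([0,0,1])*np.sin(np.radians(t));print(t,proj("scene",G+.0225*e).round(1),proj("scene",G-.0225*e).round(1))
E
```

```text
[0.4803189  0.35390605 0.25463653] [-1.69775118e+02  1.33244746e-01 -7.41683571e+01] 0.018517368453619357
0.7 [257.3, 245.2] 323 245 264 233 258
................###.
...............#####
..............######
............#######.
...........########.
.........##########.
........###########.
.......############.
......#############.
....###############.
...###############..
..################..
..################..
.#################..
.#################..
.#################..
.#################..
.#################..
##################..
.#################..
.#################..
...##############...
....############....
.....##########.....
......########......
........#####.......
[{'xy': [249.6, 249.4], 'confidence': 0.56}]
-15 [251.  253.7] [268.2 231.9]
0 [250.5 250. ] [268.6 235.4]
15 [250.6 245.8] [268.4 239.4]
```

Red is now level in the grip. Lowering and releasing.

>>> move_arm:
  jaw: [0.85,0.85,0.85,0.85,0.85,0.85]
  delta_pos:
    - [0,0,-0.009]
    - [0,0,-0.007]
    - [0,0,-0.003]
    - [0,0,-0.001]
    - [0,0,0]
    - [0,0,0]
  yaw: [0,0,0,0,0,0]

```text
time: 37.95
ee_pos: [0.4806, 0.3539, 0.2352]
tcp_rot: [-169.7, 0.1, -74.2]
wrist_force: [0.1, 0.1, -0.8]
opening: 0.0183
grasp_force: 29.4
```

>>> move_arm:
  jaw: [0.85,0.85,0.85]
  delta_pos:
    - [0,0,-0.001]
    - [0,0,-0.0005]
    - [0,0,0]
  yaw: [0,0,0]

```text
time: 38.2
ee_pos: [0.4806, 0.3539, 0.2337]
tcp_rot: [-169.7, 0.2, -74.2]
wrist_force: [0.2, -0.1, -1.1]
opening: 0.0186
grasp_force: 29.4
```

>>> move_arm:
  jaw: [0.85,0.77,0.72,0.68,0.65,0.65,0.65,0.65]
  delta_pos:
    - [0,0,-0.0007]
    - [0,0,0]
    - [0,0,0]
    - [0,0,0]
    - [0,0,0.0005]
    - [-0.0005,-0.0002,0.003]
    - [-0.0009,-0.0002,0.005]
    - [-0.0018,-0.0005,0.01]
  yaw: [0,0,0,0,0,0,0,0]

```text
time: 38.87
ee_pos: [0.4771, 0.3528, 0.2511]
tcp_rot: [-169.8, 0.1, -74.2]
wrist_force: [-0.2, -0.4, -0.5]
opening: 0.0304
grasp_force: 0.0
```

>>> move_arm:
  jaw: [0.65,0.65,0.65,0.65,0.65,0.65,0.65,0.65,0.65]
  delta_pos:
    - [-0.0027,-0.0008,0.015]
    - [-0.0036,-0.001,0.02]
    - [-0.0054,-0.0015,0.03]
    - [0,-0.03,0.01]
    - [0,-0.04,0]
    - [0,-0.04,0]
    - [0,-0.04,0]
    - [0,-0.04,0]
    - [0,-0.04,0]
  yaw: [0,0,0,0,0,0,0,0,0]

```text
time: 39.62
ee_pos: [0.465, 0.1181, 0.3278]
tcp_rot: [-169.6, 0.1, -74.1]
wrist_force: [1.3, -0.5, -0.1]
opening: 0.03
grasp_force: 0.0
```

```bash
python3 red.py
```

```text
pin [-0.0008  0.019 ] 0.0569 1.6475853351179808
fit [-0.0035  0.0239] 0.0601 0.6 0.8497588069404627
scene axis slope -1.083619886898823
-15 -1.365
0 -0.909
15 -0.464
```

Red rolled home. One final settled check of all four.

>>> move_arm:
  jaw: [0.65,0.65,0.65,0.65,0.65,0.65,0.65,0.65,0.65,0.65]
  delta_pos:
    - [0,-0.02,0]
    - [0,-0.02,0]
    - [0,0,0]
    - [0,0,0]
    - [0,0,0]
    - [0,0,0]
    - [0,0,0]
    - [0,0,0]
    - [0,0,0]
    - [0,0,0]
  yaw: [0,0,0,0,0,0,0,0,0,0]

```text
time: 40.75
ee_pos: [0.4657, 0.0799, 0.3264]
tcp_rot: [-169.7, 0.1, -74.2]
wrist_force: [0.3, -0.2, 0.1]
opening: 0.0299
grasp_force: 0.0
```

```bash
python3 chk.py; python3 red.py
```

```text
black pin chute x,y,z [-0.0845  0.0212] 0.0501 exp -0.0832 0.0505 res 0.5
   masks ['top']
blue pin chute x,y,z [-0.0493  0.0173] 0.0578 exp -0.0509 0.0542 res 0.6
   fit [-0.0539  0.0226] 0.0561 yaw rel 1.1 0.89
   fit [-0.0273  0.0235] 0.058 yaw rel 5.0 0.8
red pin chute x,y,z [-0.0013  0.0207] 0.0593 exp -0.0011 0.0588 res 1.8
   fit [-0.0041  0.0236] 0.0605 yaw rel 1.2 0.85
tape_black [[323.1, 245.7]] [[332.8, 236.3]]
flux_tin [[303.2, 217.9]] [[361.2, 185.9]]
pin [-0.0013  0.0206] 0.0592 0.46236953722365115
fit [-0.0037  0.0225] 0.0603 1.0 0.8671393835255139
scene axis slope -1.0245533111125942
-15 -1.366
0 -0.909
15 -0.463
```

All four cans measure within about 4 mm of their places, square across and at rest, and the tape and tin haven't moved. Handing in.

```bash
python3 -c "
from workcell import bot
print(bot.job_done())"
```

```text
the job is handed in; nothing more can be done
None
```

I loaded black, blue, green and red in order against the stop, terminals at the low rail, with tape and tin unmoved, and handed the job in at about 41 s without seeing a verdict; red needed a second placing, and I viewed 15 pictures (limit 14).

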